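Load a cassette into the tube-filling pump and clamp it home

ROBOT

A 6-joint arm with a two-finger parallel gripper is mounted at the origin on the work surface. World frame = base frame: x ahead of the robot, y to its left, z up, the work surface at z = 0. Lengths are in m, angles in rad, forces in N, time in s.
With the tool pointing down it reaches from about 0.25 to 0.725 m from the base axis. Payload 4 kg.
Tool frame: the origin (TCP) lies between the finger pads; the fingertips stand 11 mm ahead of it and the grasp point (between the pads) lies 8 mm behind it (tcp_to_tips is the z of the fingertips in the tool frame, in m); z points along the fingers, y is the direction in which the jaws open and shut (so a half turn about z gives the same grasp; the last joint's range is limited). The gripper opens to 85 mm and grips with 20 to 120 N. Pads are 22 mm wide; open, the fingers measure 114 mm over their backs; the gripper's body (76 mm by 85 mm) begins 54 mm behind the grasp point. The pads swing forward as they close: fully open they stand 13 mm farther back than shut.
Start: joints at [1.23, 0.241, 0.005, 1.335, 0, 1.571], TCP at [0.167, 0.471, 0.242] pointing down, gripper open.
Joint ranges: [-2.72, 2.72], [-1.05, 1.87], [-1.09, 1.28], [-1.99, 2.15], [-1.42, 1.44], [-3.14, 3.14]. Speed limits (rad/s): [2.79, 2.79, 3.14, 3.14, 3.14, 3.14].

INTERFACE

Orientations are given as a unit quaternion [x, y, z, w].
In Python, from workcell import * gives the robot as it stands.
- The arm moves only by the tool move_arm, never from a script. Its argument "moves" is a list that holds one entry, the list of rows, each a list of 7 numbers: the shift along the world's x, y, z in units of 500 mm (1.0 is 500 mm), then the turn, a rotation vector about the world's x, y, z in units of 30 degrees (1.0 is 30 degrees), then the closure, from -1 (fully open) to 1 (shut), so that 0 is half open. A call has 1 to 8 rows; each row shifts and turns the pose as measured when the row begins; what a row does not reach is not made up. A row lasts 1/12 s, in which the tool goes at most 41.7 mm and 7.16 degrees, less where a joint would pass 70% of its speed; a pose out of reach is approached as far as the arm can. A call with a number of a shift or a turn outside -1 to 1 is refused whole. A call with a gripper value outside its range is refused whole. The fingers move at their own pace and stop on an object; the grip force is fixed at half the most. Time passes only in rows, so rows that do not move let the fingers close. It gives the time, the measured TCP pose, the force and the opening at its end, in the units of the state.
- get_obs(): the state, without advancing time (a new reading comes with each control period).
- camera(name): name is "scene" or "top" or "wrist"; returns a dict with "pixels" (384x512x3 uint8, red, green, blue), "range_z" (384x512 float32, m along the optical axis (not along the pixel's ray), 0 where there is no reading), "fx", "fy", "cx", "cy" (pixels), "extrinsics" (4x4, takes a point from camera to world coordinates). Camera axes: x right, y down, z forward; pixel columns grow to the right and rows downward; lengths in m; the calibration is good to about 2 mm. A picture is of the moment at which its call begins.
- job_done(): hands the job in, once; it reports no verdict.
The state is a dict: "clock": time; "joint_pos": joint angles; "joint_vel": joint speeds; "tau": joint torques, N m; "eef_pos": TCP position; "tool_rot": TCP orientation; "ft_force": force on the tool from outside, world axes, zero at the start; "ft_torque": the same for the moment, N m; "grip_width": finger opening in m.
Only numpy, scipy, OpenCV 4.12 (cv2) and the standard library are available. Lean on these libraries where they do the work, as an engineer would, in place of code of your own. Each camera call takes 0.05 s, during which the arm holds its last target.

TASK

Fit the wide cassette into the cradle of the tube-filling pump: lower it (do not drop it) until it stands on the rollers, and let go. Then swing the clamp over and press its thumb tab until the cassette is fully home and the spring catch has snapped over the clamp, so that it stays shut by itself. The parts are brittle, so feel your way and never use more than 30 N on the cradle or the clamp; leave the slim cassette and everything else on the bench where it is.

Things in the scene. Friction and masses are not known exactly. Their poses are not given: they have to be found in the camera images.
- cassette_mid (a point): WIDE pump cassette, grey plastic, loose, upright on the bench; its centre, 33 mm above its underside. x axis along its length, z up. 62 mm long (x), 30 mm thick (y), 66 mm high, 70 to 140 g. The lower 34 mm is the 62 x 30 body, two 11 mm legs with an arch 40 mm wide, 20 mm high between. Body and legs go into the cradle, either way round. Hose stubs reach 38 mm to both sides along x, 46 mm up
- cassette_grip (a point): centre of the wide cassette's grip block, 50 mm above its underside (17 mm above cassette_mid); the ribbed block is 46 mm long (x), 24 mm thick (y) and is the upper 32 mm of the cassette. Hold it here, fingers across y: in the cradle everything lower than 29 mm (resting) to 35 mm (home) above the underside is inside the well, so keep fingertips above that
- slim_mid (a point): SLIM pump cassette, a bystander for another pump: same shape, length and height as the wide one but only 18 mm thick (grip block 14 mm); its centre, 33 mm above its underside. The two may stand in each other's places
- pump: tube-filling pump, fixed; origin at bench level under the cradle's centre; x along the cradle towards the clamp's hinge, y along the roller axis towards the drive case. Foot x -81 to 75, y -33 to 33 mm, with a screw 60 mm high at x = -53, y = -41. Gearbox nose 66 mm high at y 30 to 80, x -35 to 35. Case 118 mm high at y 78 to 243, x -71 to 95. Hinge posts 116 mm high at x = 60, y = -28 and 28
- cradle: aluminium collar 90 x 62 mm, 24 mm thick, with a rectangular well through it; origin at the centre of the well's mouth, 72 mm above the bench, axes as the pump's. Well 63.5 mm (x) by 31.5 mm (y): 0.75 mm play all round the cassette; 1.5 mm chamfer. Resting on the rollers the cassette's underside is 29 mm below the mouth; clamped home it is 33 to 37 mm below
- rollers (a joint): how far the sprung roller carriage under the well is pressed down, m: 0 free (also with the cassette just resting on it), 0.004 to 0.008 with the cassette home under the caught clamp, depending on the setting of the pump. Springs push back with 6 N at the start and 2 N more per mm
- clamp (a joint): angle of the steel clamp, rad: 0 level over the cradle, grows as it opens; starts at 1.75 to 2.0, leaning back, and stays until pushed. Lying over, it falls gently. Its pad meets the resting cassette near 0.16. The catch snaps over somewhere between 0.07 and 0 and the stop comes 0.015 further, by a setting screw that differs each time: feel for it. Uncaught, the springs lift it to 0.16
- clamp_hinge (a point): point on the clamp's hinge axis, 109 mm above the bench, 60 mm to +x of the cradle's centre; axis along the pump's y. Clamp 164 mm long from here, 40 mm wide up to 115 mm, then the 22 mm wide tab. The spring catch stands 52 to 67 mm to -x of the cradle's centre, a hook either side of the tab, tops 127 to 135 mm high; it gives way outwards 6 mm and snaps over the clamp's front edge
- clamp_tab (a point): middle of the thumb tab, 143 mm from the hinge axis, on its upper face (when shut); z axis out of that face (away from the cradle while standing), x axis to the hinge. Tab 6 mm thick, ends 21 mm further out in a rolled edge 2 mm proud. Level: 83 mm to -x of the cradle's centre, 112 mm above the bench. Pressing takes 1 to 9 N, then the force rises steeply at the stop (-1 to 9 mm above level)
- jar: bystander: lime-coloured plastic jar, 68 mm across, 104 mm high; origin under its centre
- dish_low: bystander: closed dish with agar, 90 mm across, 15.5 mm high; origin under its centre
- dish_top: bystander: a second such dish standing on the first
- burner: bystander: steel bench burner on a round 88 mm foot, 141 mm high; origin under its centre
- beaker: bystander: glass beaker 64 mm across, 75 mm high, with wooden sticks up to 130 mm; origin under its centre
- spatula_mid (a point): bystander: thin steel lab spatula lying on the bench, 150 mm long; this point is its middle
There are look-alikes about, which are no part of the job. What is shaped like the part that bears cassette_mid but blue is not meant.

How it is judged:
By the outcome, as a careful person would: the job done as asked, in the order asked, and still so for the second after the job is handed in, with the robot touching nothing.
It also fails if it takes over 61 s, if anything falls off the work surface, if the arm or the gripper's body presses on something with over 40 N, if the wrist force passes 120 N, or if a joint passes its speed limit or range.

## Working session

There is one attempt and no reset: what is moved stays moved. The work goes in short steps, Python scripts to look and compute and a tool call to move; the robot and the scene stay as the last step left them, time stands still between calls to the robot, and variables do not carry over. Pictures are saved under pics/ and viewed, and the job is handed in when it is done.

Besides the shell and the picture viewer there is one more tool, called after "Emit:" by a JSON object that holds its "fn" and its "kwargs", one argument or row to a line. move_arm: Moves the arm, as the interface text tells. Shifts and turns lie within -1 to 1; 1 stands for 500 mm of shift or 30 degrees of turn. Its arguments: {"type":"object","properties":{"moves":{"type":"array","items":{"type":"array","items":{"type":"array","items":{"type":"number"}}}}},"required":["moves"]}

```bash
ls; mkdir -p pics; cat > h.py <<'E'
from workcell import *
import numpy as np, cv2, pickle
def shot(n,tag):
    c=camera(n); pickle.dump(c,open(f'{tag}.pkl','wb'))
    cv2.imwrite(f'pics/{tag}.png',cv2.cvtColor(c['pixels'],cv2.COLOR_RGB2BGR)); return c
def ld(tag): return pickle.load(open(f'{tag}.pkl','rb'))
def cloud(c):
    z=c['range_z']; v,u=np.mgrid[:z.shape[0],:z.shape[1]]
    p=np.stack([(u-c['cx'])/c['fx']*z,(v-c['cy'])/c['fy']*z,z],-1)
    E=np.array(c['extrinsics']); return p@E[:3,:3].T+E[:3,3]
def proj(c,P):
    E=np.array(c['extrinsics']); q=(np.asarray(P)-E[:3,3])@E[:3,:3]
    return np.stack([q[...,0]/q[...,2]*c['fx']+c['cx'],q[...,1]/q[...,2]*c['fy']+c['cy']],-1)
def crop(c,tag,u0,u1,v0,v1,s):
    im=c['pixels'][v0:v1,u0:u1]; im=cv2.resize(im,None,fx=s,fy=s,interpolation=cv2.INTER_CUBIC)
    cv2.imwrite(f'pics/{tag}.png',cv2.cvtColor(im,cv2.COLOR_RGB2BGR))
E
python3 - <<'E'
from h import *
for n in ('scene','top','wrist'): 
    c=shot(n,n+'0'); print(n,c['fx'],np.round(c['extrinsics'],3).tolist())
print(get_obs())
E
```

```text
pics
scene 469.0660380091659 [[-0.482, 0.685, -0.547, 1.108], [0.876, 0.385, -0.289, 0.146], [0.013, -0.619, -0.786, 0.864], [0.0, 0.0, 0.0, 1.0]]
top 425.30346449622897 [[-0.024, -0.968, 0.249, 0.399], [-1.0, 0.023, -0.008, -0.145], [0.002, -0.249, -0.969, 0.878], [0.0, 0.0, 0.0, 1.0]]
wrist 285.48564515294925 [[0.334, 0.894, 0.299, 0.089], [0.943, -0.316, -0.107, 0.497], [-0.001, 0.318, -0.948, 0.373], [0.0, 0.0, 0.0, 1.0]]
{'clock': 0.15, 'joint_pos': array([ 1.22997414e+00,  2.41244206e-01,  4.00362384e-03,  1.33520887e+00,
       -1.87308716e-05,  1.57080256e+00]), 'joint_vel': array([-0.00031479, -0.00415428,  0.00370503,  0.00044968, -0.00042453,
       -0.00118515]), 'tau': array([ 2.17730917e-04, -3.72636008e+01,  2.52638197e+01,  1.23952300e-02,
       -2.16182775e-05, -4.10317167e-07]), 'eef_pos': array([0.16697597, 0.47078642, 0.24160384]), 'tool_rot': array([ 1.69590505e-01,  9.85514270e-01, -8.16177083e-04, -1.30942103e-04]), 'ft_force': array([-0.18948439, -0.32018728,  0.25811014]), 'ft_torque': array([-0.00771189,  0.00296561, -0.03704158]), 'grip_width': 0.08545274844481451}
```

View pics/scene0.png

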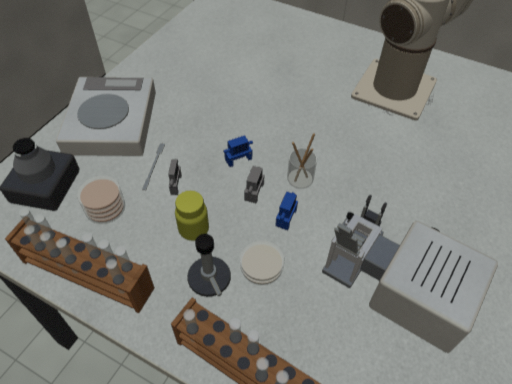

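View pics/top0.png

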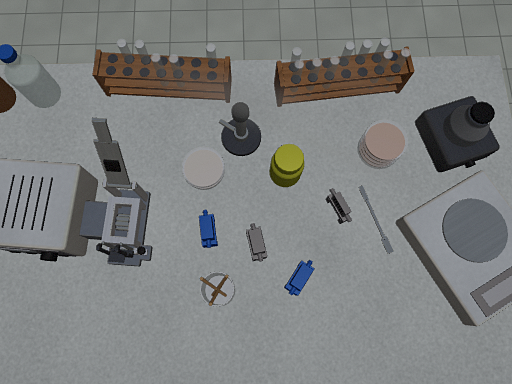

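View pics/wrist0.png

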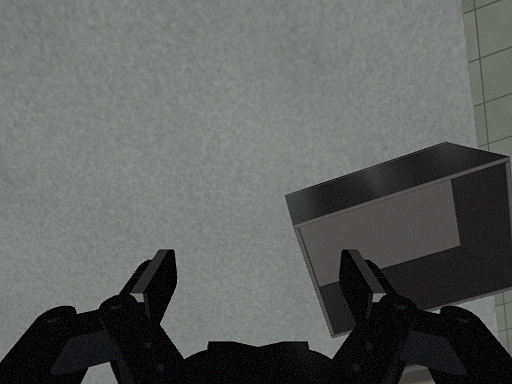

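```bash
python3 - <<'E'
from h import *
c=ld('top0'); crop(c,'topc',190,370,170,300,4.4)
crop(c,'toppump',70,170,100,280,3.3)
s=ld('scene0'); crop(s,'scc',150,330,120,240,4.4); crop(s,'scpump',310,430,180,300,5)
P=cloud(c)
for n,(u,v) in dict(A=(257,242),B=(339,206),jar=(288,160),dish=(204,165),burner=(240,112),beaker=(218,290),blue=(208,228)).items():
    w=P[v-15:v+16,u-15:u+16].reshape(-1,3); z=w[:,2]; print(n,np.round(P[v,u],3),z.max().round(3))
for n,(u,v) in dict(A=(257,242),B=(339,206)).items():
    w=P[v-25:v+26,u-20:u+21].reshape(-1,3)
    for lo,hi in((.055,.075),(.035,.052),(.015,.033)):
        q=w[(w[:,2]>lo)&(w[:,2]<hi)][:,:2].astype(np.float32)
        if len(q)>5: print(n,lo,len(q),cv2.minAreaRect(q), np.median(q,0))
E
```

```text
A [ 0.512 -0.168  0.062] 0.878
B [ 0.58  -0.332  0.058] 0.878
jar [ 0.663 -0.23   0.104] 0.878
dish [ 0.68  -0.062  0.032] 0.878
burner [ 0.749 -0.141  0.138] 0.878
beaker [ 0.424 -0.092  0.061] 0.878
blue [ 0.542 -0.073  0.064] 0.878
A 0.055 315 ((0.5152211785316467, -0.16642709076404572), (0.04570011422038078, 0.02493041381239891), 11.677469253540039) [ 0.5142554  -0.16605532]
A 0.035 89 ((0.5153380632400513, -0.1657797396183014), (0.07604687660932541, 0.027390526607632637), 12.164535522460938) [ 0.4938096  -0.16547747]
A 0.015 70 ((0.5149447321891785, -0.1660856008529663), (0.06203831732273102, 0.030816370621323586), 10.859485626220703) [ 0.4949788  -0.15956692]
B 0.055 191 ((0.5858567953109741, -0.33642813563346863), (0.04597431421279907, 0.014725226908922195), 25.090700149536133) [ 0.5848401  -0.33584225]
B 0.035 111 ((0.584777295589447, -0.33410391211509705), (0.0750594511628151, 0.013210466131567955), 26.534318923950195) [ 0.57944405 -0.332625  ]
B 0.015 94 ((0.5828744769096375, -0.33159565925598145), (0.062392886728048325, 0.012612471356987953), 32.23305892944336) [ 0.57782423 -0.33102933]
```

View pics/topc.png

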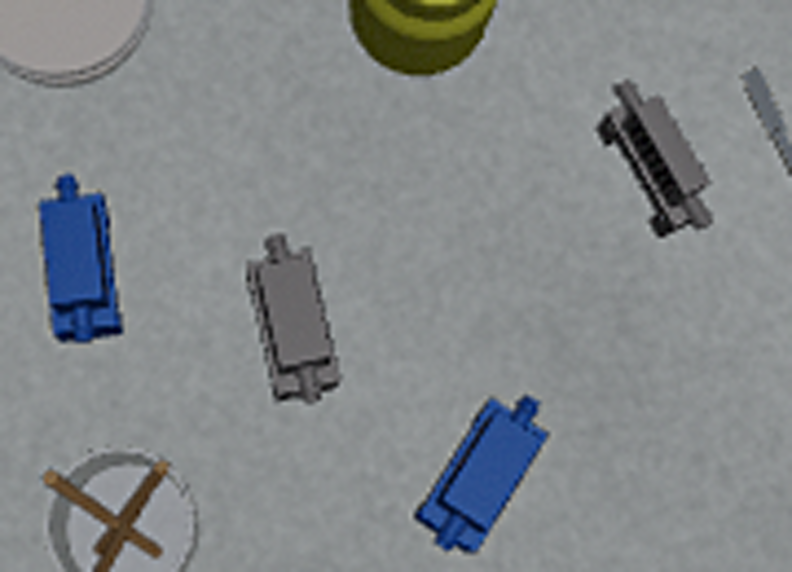

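View pics/toppump.png

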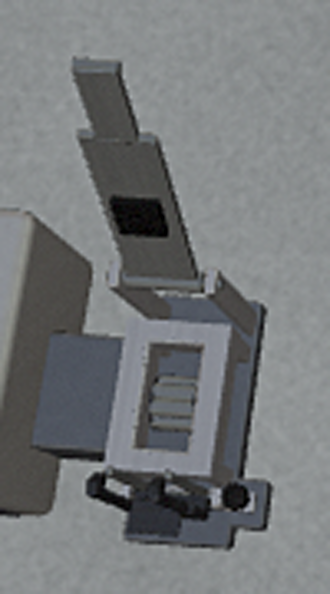

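View pics/scpump.png

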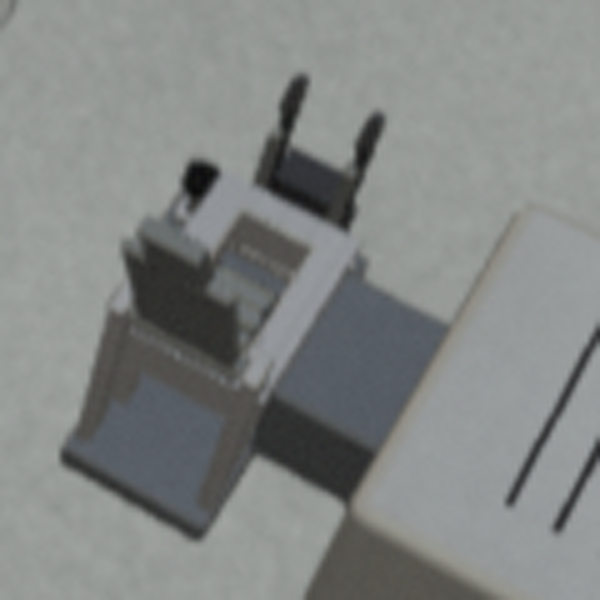

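In the top view the grey parts are at (257,242) and (339,206). The first has a grip block 25 mm thick, so it is the wide cassette. The second measures 14.7 mm, so it is the slim one. The blue parts at (208,228) and (300,277) are look-alikes. The pump's well is near (124,220). The clamp leans back, away from the robot, and the catch and screw are on the robot side. Next I measure the cradle precisely.

```bash
python3 - <<'E'
from h import *
for tag,(u0,u1,v0,v1) in dict(top0=(75,160,170,270),scene0=(310,400,190,290)).items():
    c=ld(tag); P=cloud(c)[v0:v1,u0:u1].reshape(-1,3)
    m=(abs(P[:,2]-.072)<.0035); q=P[m]
    # select near collar
    q=q[:,:2].astype(np.float32); 
    # grid the points, exclude gearbox nose (66mm)
    r=cv2.minAreaRect(q); print(tag,len(q),r, np.median(P[m][:,2]))
    np.save(tag+'q.npy',q)
    img=np.zeros((300,300),np.uint8)
    o=q.mean(0)
    for x,y in q: cv2.circle(img,(int(150-(y-o[1])*2000),int(150-(x-o[0])*2000)),2,255,-1)
    cv2.imwrite('pics/q_%s.png'%tag,img); print(o)
E
python3 -c "
import cv2,numpy as np
cv2.imwrite('pics/qq.png',np.hstack([cv2.imread('pics/q_top0.png'),cv2.imread('pics/q_scene0.png')]))"
```

```text
top0 1071 ((0.575809895992279, 0.1172168105840683), (0.11198214441537857, 0.15789347887039185), 84.4028091430664) 0.0710507334687751
[0.5624253 0.1023994]
scene0 713 ((0.5624958276748657, 0.11440905928611755), (0.10742484778165817, 0.13666118681430817), 84.50862121582031) 0.07261209521349488
[0.5538365  0.11024334]
```

View pics/qq.png

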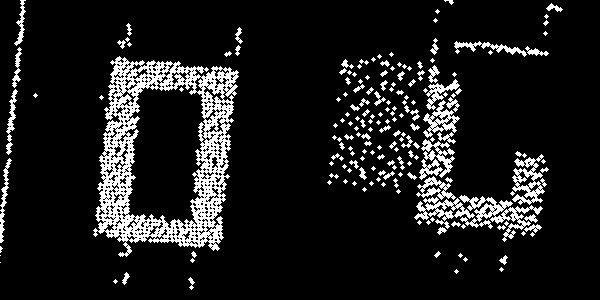

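```bash
cat >> h.py <<'E'
from scipy.optimize import minimize
from scipy.spatial import cKDTree
def ringfit(q,x0):
    g=np.stack(np.meshgrid(np.arange(-.0445,.045,.001),np.arange(-.0305,.031,.001)),-1).reshape(-1,2)
    g=g[~((abs(g[:,0])<.03175)&(abs(g[:,1])<.01575))]
    T=cKDTree(g)
    def f(p):
        c,s=np.cos(p[2]),np.sin(p[2]); R=np.array([[c,-s],[s,c]])
        l=(q-p[:2])@R
        d=np.minimum(T.query(l)[0],.004); 
        d2=np.minimum(cKDTree(l).query(g)[0],.004)
        return np.maximum(d-.0007,0).mean()+np.maximum(d2-.0012,0).mean()
    best=None
    for da in (-.05,0,.05):
        r=minimize(f,[x0[0],x0[1],x0[2]+da],method='Nelder-Mead',options=dict(initial_simplex=[[x0[0],x0[1],x0[2]+da],[x0[0]+.006,x0[1],x0[2]+da],[x0[0],x0[1]+.006,x0[2]+da],[x0[0],x0[1],x0[2]+da+.06]],xatol=1e-5,fatol=1e-8))
        if best is None or r.fun<best.fun: best=r
    return best.x,best.fun
E
python3 - <<'E'
from h import *
q=np.load('top0q.npy'); q=q[(abs(q-np.array([.555,.1])).max(1)<.06)]
x,f=ringfit(q,[.555,.1,-.08]); print(np.round(x,4),np.degrees(x[2]),f)
E
```

```text
[ 0.5606  0.0944 -0.1001] -5.732830264145226 0.0001222695675935219
```

Emit:
{"fn": "move_arm", "kwargs": {
  "moves": [
    [[0.039, -0.072, 0, 0, 0, 0.13, -1], [0.039, -0.072, 0, 0, 0, 0.13, -1], [0.039, -0.072, 0, 0, 0, 0.13, -1], [0.039, -0.072, 0, 0, 0, 0.13, -1], [0.039, -0.072, 0, 0, 0, 0.13, -1], [0.039, -0.072, 0, 0, 0, 0.13, -1], [0.039, -0.072, 0, 0, 0, 0.13, -1], [0.039, -0.072, 0, 0, 0, 0.13, -1]]
  ]
}}

```text
clock: 0.82
eef_pos: [0.3203, 0.1803, 0.2377]
tool_rot: [-0.124, 0.992, -0.002, -0.001]
ft_force: [0.7, 0.0, -0.4]
grip_width: 0.0854
```

```bash
cat > st.py <<'E'
from h import *
from scipy.spatial.transform import Rotation as R
import sys
def st(tgt=None,yaw=None):
    o=get_obs(); M=R.from_quat(o['tool_rot']).as_matrix()
    print('t',round(o['clock'],2),'p',np.round(o['eef_pos'],4),'yaw_y',np.degrees(np.arctan2(M[1,1],M[0,1])).round(2),'tz',np.round(M[:,2],4),'F',np.round(o['ft_force'],2),'T',np.round(o['ft_torque'],3),'w',round(o['grip_width'],4),'q',np.round(o['joint_pos'],2))
    if tgt is not None: print('units',np.round((np.array(tgt)-o['eef_pos'])/.5,4))
    if yaw is not None:
        y,z=np.radians(yaw),-1
        ty=np.array([np.cos(y),np.sin(y),0]); tz=np.array([0,0,-1.]); Rt=np.stack([np.cross(ty,tz),ty,tz],1)
        print('turn',np.round(np.degrees(R.from_matrix(Rt@M.T).as_rotvec())/30,4))
if __name__=='__main__':
    a=[float(x) for x in sys.argv[1:]]
    st(a[:3] if len(a)>=3 else None, a[3] if len(a)>3 else None)
E
python3 st.py .515 -.166 .15 101.7; python3 -c "
import workcell;print([n for n in dir(workcell) if n[0]!='_']);print(getattr(workcell,'tcp_to_tips',None))"
```

```text
t 0.82 p [0.3203 0.1803 0.2377] yaw_y 104.19 tz [-0.0017 -0.0037 -1.    ] F [ 0.71  0.   -0.43] T [ 0.003 -0.007  0.061] w 0.0854 q [ 0.51 -0.02 -0.3   1.29 -0.    0.27]
units [ 0.3895 -0.6926 -0.1754]
turn [ 0.0071 -0.0034 -0.0829]
['Unreachable', 'camera', 'get_obs', 'job_done', 'tcp_to_tips']
0.011
```

Emit:
{"fn": "move_arm", "kwargs": {
  "moves": [
    [[0.04, -0.071, 0, 0, 0, -0.04, -1], [0.04, -0.071, 0, 0, 0, -0.04, -1], [0.04, -0.071, -0.01, 0, 0, 0, -1], [0.04, -0.071, -0.01, 0, 0, 0, -1], [0.04, -0.071, -0.015, 0, 0, 0, -1], [0.04, -0.071, -0.015, 0, 0, 0, -1], [0.04, -0.071, -0.02, 0, 0, 0, -1], [0.04, -0.071, -0.02, 0, 0, 0, -1]]
  ]
}}

```text
clock: 1.48
eef_pos: [0.4784, -0.1092, 0.1953]
tool_rot: [-0.102, 0.995, -0.001, 0.003]
ft_force: [1.6, 0.8, -0.1]
grip_width: 0.0856
```

Emit:
{"fn": "move_arm", "kwargs": {
  "moves": [
    [[0.037, -0.07, 0, 0, 0, 0, -1], [0.025, -0.05, 0, 0, 0, 0, -1], [0, 0, 0, 0, 0, 0, -1]]
  ]
}}

```text
clock: 1.73
eef_pos: [0.511, -0.1785, 0.1908]
tool_rot: [-0.098, 0.995, -0.001, 0.001]
ft_force: [0.7, -0.2, -0.8]
grip_width: 0.0856
```

```bash
python3 - <<'E'
from h import *
c=shot('wrist','w1')
E
python3 st.py .515 -.166 .15 101.7
```

```text
t 1.78 p [ 0.5099 -0.1768  0.1906] yaw_y 101.32 tz [ 2.0e-04 -1.2e-03 -1.0e+00] F [ 0.6   0.36 -0.6 ] T [-0.022  0.021 -0.048] w 0.0853 q [-0.33  0.35  0.01  1.24 -0.   -0.53]
units [ 0.0103  0.0215 -0.0813]
turn [0.0024 0.0003 0.0128]
```

View pics/w1.png

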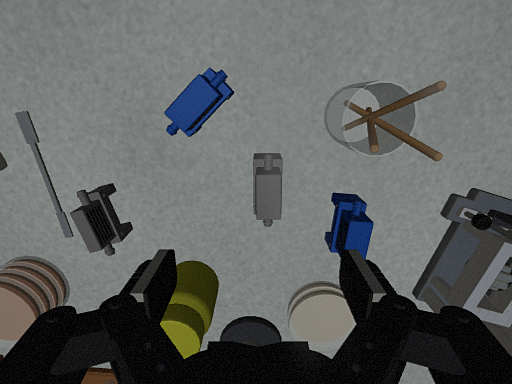

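```bash
python3 - <<'E'
from h import *
c=ld('w1'); P=cloud(c)[145:232,245:292].reshape(-1,3)
for lo,hi in ((.058,.075),(.038,.055),(.01,.036)):
    q=P[(P[:,2]>lo)&(P[:,2]<hi)]; print(len(q),cv2.minAreaRect(q[:,:2].astype(np.float32)),q[:,2].mean())
E
```

```text
1220 ((0.5156835317611694, -0.16877122223377228), (0.0461835153400898, 0.02512439526617527), 11.228517532348633) 0.06536468889650716
281 ((0.5150079727172852, -0.16611158847808838), (0.07612587511539459, 0.023104077205061913), 18.534605026245117) 0.04867357972237209
364 ((0.5154436826705933, -0.16868993639945984), (0.061567116528749466, 0.03096817247569561), 11.529728889465332) 0.031132616899920827
```

Emit:
{"fn": "move_arm", "kwargs": {
  "moves": [
    [[0.011, 0.018, -0.06, 0, 0, 0.013, -1], [0, 0, -0.07, 0, 0, 0, -1], [0, 0, -0.07, 0, 0, 0, -1], [0, 0, -0.06, 0, 0, 0, -1], [0, 0, 0, 0, 0, 0, -1]]
  ]
}}

```text
clock: 2.2
eef_pos: [0.5148, -0.1648, 0.0591]
tool_rot: [-0.102, 0.995, -0.001, 0.003]
ft_force: [-0.9, 0.5, 0.4]
grip_width: 0.0855
```

```bash
python3 st.py .5155 -.1675 .046 101.5
```

```text
t 2.2 p [ 0.5148 -0.1648  0.0591] yaw_y 101.75 tz [ 5.4e-03 -8.0e-04 -1.0e+00] F [-0.9   0.49  0.45] T [ 0.036  0.115 -0.004] w 0.0855 q [-0.31  0.46 -0.18  0.92  0.   -0.52]
units [ 0.0014 -0.0055 -0.0262]
turn [ 0.0016  0.0102 -0.0084]
```

Emit:
{"fn": "move_arm", "kwargs": {
  "moves": [
    [[0.001, -0.005, -0.026, 0.001, 0.01, -0.008, -1], [0, 0, 0, 0, 0, 0, -1], [0, 0, 0, 0, 0, 0, -1]]
  ]
}}

```text
clock: 2.45
eef_pos: [0.5135, -0.1639, 0.0471]
tool_rot: [-0.102, 0.995, 0.001, -0.002]
ft_force: [1.0, -0.5, -0.1]
grip_width: 0.0855
```

```bash
python3 st.py .5155 -.1675 .046 101.5
```

```text
t 2.45 p [ 0.5135 -0.1639  0.0471] yaw_y 101.71 tz [-0.0038  0.0018 -1.    ] F [ 1.01 -0.47 -0.11] T [-0.046 -0.056  0.032] w 0.0855 q [-0.31  0.48 -0.19  0.91  0.   -0.51]
units [ 0.0039 -0.0072 -0.0022]
turn [-0.0035 -0.0073 -0.0071]
```

Emit:
{"fn": "move_arm", "kwargs": {
  "moves": [
    [[0.002, -0.006, -0.001, 0, 0, 0, -1], [0, 0, 0, 0, 0, 0, -1], [0, 0, 0, 0, 0, 0, -1]]
  ]
}}

```text
clock: 2.7
eef_pos: [0.5171, -0.1668, 0.0516]
tool_rot: [-0.103, 0.995, -0.0, 0.001]
ft_force: [0.3, 0.4, 0.6]
grip_width: 0.0854
```

```bash
python3 st.py .5155 -.1675 .046 101.5;python3 - <<'E'
from h import *
c=shot('wrist','w2')
E
python3 st.py .5155 -.1675 .046 101.5
```

```text
t 2.7 p [ 0.5171 -0.1668  0.0516] yaw_y 101.82 tz [ 2.6e-03  1.0e-04 -1.0e+00] F [0.26 0.44 0.58] T [ 0.026 -0.015 -0.025] w 0.0854 q [-0.31  0.48 -0.18  0.91  0.   -0.52]
units [-0.0032 -0.0015 -0.0112]
turn [-0.0002  0.0049 -0.0106]
t 2.75 p [ 0.5174 -0.1669  0.0518] yaw_y 101.82 tz [ 3.4e-03 -3.0e-04 -1.0e+00] F [ 0.83 -1.1   0.7 ] T [-0.024 -0.041  0.006] w 0.0855 q [-0.31  0.48 -0.18  0.91  0.   -0.52]
units [-0.0039 -0.0011 -0.0117]
turn [ 0.0006  0.0065 -0.0105]
```

View pics/w2.png

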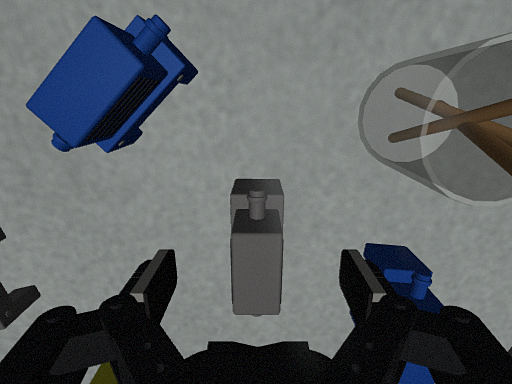

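Emit:
{"fn": "move_arm", "kwargs": {
  "moves": [
    [[-0.002, 0, -0.008, 0, 0, 0, -1], [0, 0, 0, 0, 0, 0, -1]]
  ]
}}

```text
clock: 2.92
eef_pos: [0.5176, -0.1674, 0.0495]
tool_rot: [-0.103, 0.995, -0.001, 0.003]
ft_force: [-0.5, -0.1, -0.2]
grip_width: 0.0854
```

```bash
python3 st.py .5155 -.1675 .046 101.5
```

```text
t 2.92 p [ 0.5176 -0.1674  0.0495] yaw_y 101.8 tz [ 0.007  -0.0014 -1.    ] F [-0.54 -0.11 -0.17] T [-0.046 -0.006  0.049] w 0.0854 q [-0.31  0.48 -0.18  0.9   0.   -0.52]
units [-0.0042 -0.0002 -0.0069]
turn [ 0.0027  0.0133 -0.0102]
```

Emit:
{"fn": "move_arm", "kwargs": {
  "moves": [
    [[-0.003, 0, -0.006, 0.002, 0.013, -0.01, -1], [0, 0, -0.001, 0, 0, 0, 0], [0, 0, 0, 0, 0, 0, 0.5], [0, 0, 0, 0, 0, 0, 1], [0, 0, 0, 0, 0, 0, 1], [0, 0, 0, 0, 0, 0, 1]]
  ]
}}

```text
clock: 3.42
eef_pos: [0.5157, -0.1676, 0.0455]
tool_rot: [-0.1, 0.995, 0.0, -0.0]
ft_force: [-0.6, 0.8, -1.1]
grip_width: 0.0255
```

```bash
python3 st.py .5155 -.1675 .046 101.5
```

```text
t 3.42 p [ 0.5157 -0.1676  0.0455] yaw_y 101.44 tz [-1.e-03 -1.e-04 -1.e+00] F [-0.65  0.82 -1.06] T [ 0.014 -0.038 -0.037] w 0.0255 q [-0.31  0.49 -0.18  0.9  -0.   -0.51]
units [-0.0003  0.0001  0.0011]
turn [ 0.0001 -0.0019  0.0019]
```

Emit:
{"fn": "move_arm", "kwargs": {
  "moves": [
    [[0, 0, 0, 0, 0, 0, 1], [0, 0, 0, 0, 0, 0, 1], [0, 0, 0, 0, 0, 0, 1], [0, 0, 0.02, 0, 0, 0, 1], [0, 0, 0.04, 0, 0, 0, 1], [0, 0, 0.06, 0, 0, 0, 1], [0, 0, 0.06, 0, 0, 0, 1], [0, 0, 0.06, 0, 0, 0, 1]]
  ]
}}

```text
clock: 4.08
eef_pos: [0.5077, -0.1649, 0.1626]
tool_rot: [-0.1, 0.995, 0.004, -0.01]
ft_force: [1.3, 0.3, -0.6]
grip_width: 0.0233
```

```bash
python3 st.py .5606 .0944 .2 84.27
```

```text
t 4.08 p [ 0.5077 -0.1649  0.1626] yaw_y 101.44 tz [-0.021   0.0064 -0.9998] F [ 1.31  0.26 -0.62] T [-0.052 -0.103 -0.051] w 0.0233 q [-0.31  0.37 -0.03  1.2  -0.   -0.51]
units [0.1058 0.5186 0.0747]
turn [-0.0182 -0.038  -0.5726]
```

Emit:
{"fn": "move_arm", "kwargs": {
  "moves": [
    [[0.01, 0.06, 0.03, -0.01, -0.038, -0.1, 1], [0.015, 0.07, 0.03, -0.01, 0, -0.1, 1], [0.015, 0.08, 0.02, 0, 0, -0.1, 1], [0.015, 0.08, 0, 0, 0, -0.1, 1], [0.015, 0.08, 0, 0, 0, -0.1, 1], [0.015, 0.06, 0, 0, 0, -0.07, 1], [0.015, 0.04, 0, 0, 0, 0, 1], [0.01, 0.02, 0, 0, 0, 0, 1]]
  ]
}}

```text
clock: 4.75
eef_pos: [0.5663, 0.0858, 0.2213]
tool_rot: [0.062, 0.998, -0.004, 0.01]
ft_force: [0.6, -0.1, -1.1]
grip_width: 0.0232
```

```bash
python3 st.py .5606 .0944 .2 84.27; python3 - <<'E'
from h import *
c=shot('wrist','w3')
E
```

```text
t 4.75 p [0.5663 0.0858 0.2213] yaw_y 82.84 tz [ 0.0202 -0.0094 -0.9998] F [ 0.57 -0.12 -1.12] T [-0.024 -0.051 -0.02 ] w 0.0232 q [ 0.16  0.38  0.14  1.32 -0.01  0.28]
units [-0.0113  0.0172 -0.0427]
turn [0.0176 0.0388 0.0474]
```

View pics/w3.png

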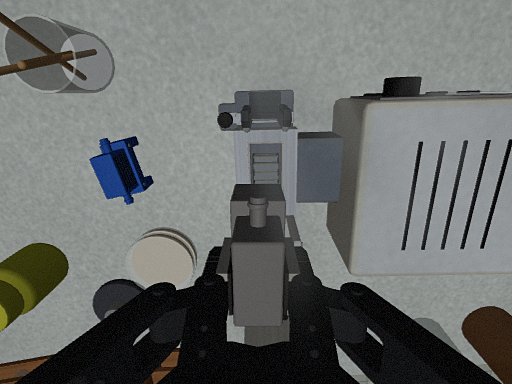

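Emit:
{"fn": "move_arm", "kwargs": {
  "moves": [
    [[-0.01, 0.015, -0.03, 0.017, 0.038, 0.046, 1], [0, 0, -0.03, 0, 0, 0, 1], [0, 0, -0.02, 0, 0, 0, 1], [0, 0, 0, 0, 0, 0, 1], [0, 0, 0, 0, 0, 0, 1]]
  ]
}}

```text
clock: 5.22
eef_pos: [0.5594, 0.0925, 0.1772]
tool_rot: [0.048, 0.999, 0.0, -0.003]
ft_force: [-0.0, 0.3, -0.2]
grip_width: 0.0229
```

```bash
python3 st.py .5606 .0944 .16 84.27
```

```text
t 5.22 p [0.5594 0.0925 0.1772] yaw_y 84.47 tz [-5.9e-03  7.0e-04 -1.0e+00] F [-0.01  0.32 -0.23] T [ 0.006 -0.039 -0.   ] w 0.0229 q [0.16 0.41 0.07 1.24 0.   0.26]
units [ 0.0023  0.0037 -0.0344]
turn [-0.0013 -0.0112 -0.0067]
```

Emit:
{"fn": "move_arm", "kwargs": {
  "moves": [
    [[0.002, 0.003, -0.02, -0.001, -0.011, -0.006, 1], [0, 0, 0, 0, 0, 0, 1], [0, 0, 0, 0, 0, 0, 1]]
  ]
}}

```text
clock: 5.47
eef_pos: [0.5597, 0.0913, 0.1669]
tool_rot: [0.052, 0.999, -0.0, -0.001]
ft_force: [0.7, -0.7, -1.0]
grip_width: 0.0231
```

```bash
python3 st.py .5606 .0944 .16 84.27; python3 - <<'E'
from h import *
c=shot('wrist','w4'); crop(c,'w4c',180,360,60,350,2)
c=shot('scene','s4'); crop(c,'s4c',300,430,150,300,4)
E
python3 st.py .5606 .0944 .16 84.27
```

```text
t 5.47 p [0.5597 0.0913 0.1669] yaw_y 84.09 tz [-2.3e-03 -3.0e-04 -1.0e+00] F [ 0.71 -0.74 -1.04] T [ 0.024  0.045 -0.028] w 0.0231 q [0.16 0.42 0.05 1.21 0.   0.26]
units [ 0.0017  0.0062 -0.0139]
turn [ 0.0005 -0.0043  0.006 ]
t 5.57 p [0.5598 0.0915 0.167 ] yaw_y 84.1 tz [-2.1e-03 -2.0e-04 -1.0e+00] F [ 0.55  0.43 -0.68] T [ 0.036 -0.004  0.047] w 0.0232 q [0.16 0.42 0.05 1.21 0.   0.26]
units [ 0.0017  0.0059 -0.014 ]
turn [ 0.0004 -0.0041  0.0057]
```

View pics/w4c.png

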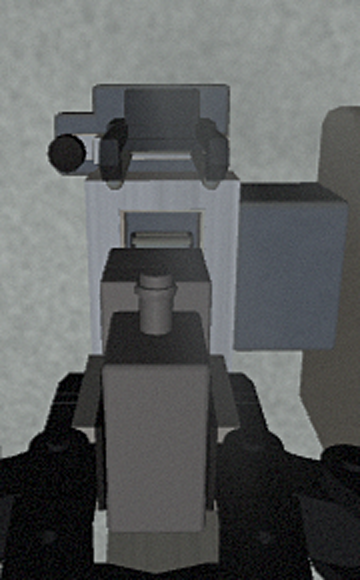

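View pics/s4c.png

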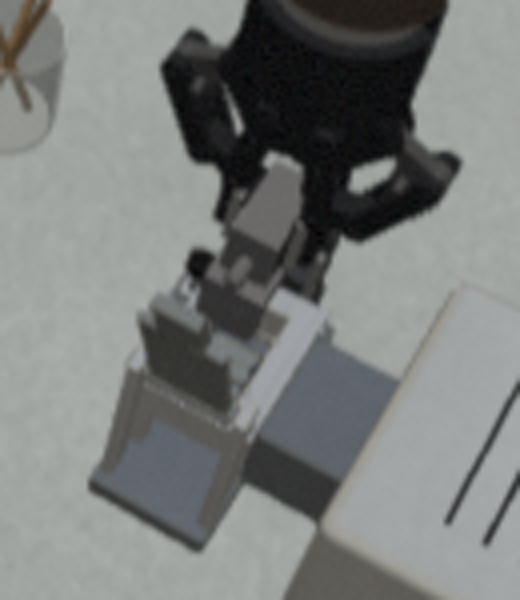

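```bash
cat > rel.py <<'E'
from h import *
import sys
c=ld(sys.argv[1]); P=cloud(c); yaw=-0.1; 
a=np.array([np.cos(yaw),np.sin(yaw)]); b=np.array([-a[1],a[0]])
C=np.array([.5606,.0944])
L=np.stack([(P[...,:2]-C)@a,(P[...,:2]-C)@b,P[...,2]],-1)
print('rows: collar outer/inner y in pump frame (nominal -31,-15.75,15.75,31)')
acc=[]
for v in range(140,240):
    r=L[v]; m=(abs(r[:,2]-.072)<.003)&(abs(r[:,1])<.04)&(abs(r[:,0])<.05)
    ys=np.sort(r[m,1])
    if len(ys)<8: continue
    g=np.diff(ys); k=g.argmax()
    xs=r[m,0].mean()
    acc.append((v,xs,ys[0],ys[k] if g[k]>.02 else np.nan,ys[k+1] if g[k]>.02 else np.nan,ys[-1]))
acc=np.array(acc)*np.r_[1,[1000]*5]
print(np.round(acc[::3],1))
ok=~np.isnan(acc[:,3]); print('inner med',np.nanmedian(acc[ok][:,3:5],0), 'outer',np.median(acc[:,[2,5]],0))
# x extents in centre columns : front outer and inner edge
m=(abs(L[...,2]-.072)<.003)&(abs(L[...,1])<.012)&(abs(L[...,0])<.06)
xs=L[m][:,0]; print('centre strip collar x range',np.percentile(xs*1000,[0,1,50,99,100]).round(1))
m=(abs(L[...,2]-.072)<.003)&(abs(abs(L[...,1])-.023)<.005)&(abs(L[...,0])<.06)
print('side strips x range',np.percentile(L[m][:,0]*1000,[0,1,99,100]).round(1), 'z',np.median(L[m][:,2]))
# cassette
o=get_obs(); z=o['eef_pos'][2]; und=z-.046
for n,lo,hi in(('grip top',und+.060,und+.072),('body top',und+.029,und+.038)):
    m=(L[...,2]>lo)&(L[...,2]<hi)&(abs(L[...,0])<.05)&(abs(L[...,1])<.022)
    if n=='grip top': m&=(abs(L[...,1])<.0145)&(abs(L[...,0])<.035)
    q=L[m]; print(n,len(q),cv2.minAreaRect((q[:,:2]*1000).astype(np.float32)),'z',np.median(q[:,2]), 'tcp local',((o['eef_pos'][:2]-C)@a*1000).round(2),((o['eef_pos'][:2]-C)@b*1000).round(2))
E
python3 rel.py w4
```

```text
rows: collar outer/inner y in pump frame (nominal -31,-15.75,15.75,31)
[[150.  -44.3 -32.6   nan   nan  28.6]
 [153.  -41.9 -32.8   nan   nan  28.9]
 [156.  -39.4 -32.9   nan   nan  28.7]
 [159.  -37.  -33.    nan   nan  29. ]
 [162.  -34.6 -32.2   nan   nan  29. ]
 [165.  -32.  -32.4   nan   nan  28.5]
 [168.  -29.6 -32.3 -17.9  14.   28.3]
 [171.  -27.1 -32.5 -18.   14.1  28.7]
 [174.  -24.6 -32.6 -17.9  14.   28.9]
 [177.  -22.1 -32.6 -18.   14.   28.6]
 [180.  -19.5 -33.  -18.   14.1  28.8]
 [183.  -17.  -32.1 -18.1  14.2  29. ]
 [186.  -14.4 -32.3 -24.8  15.   29.1]
 [189.  -11.7 -32.5 -24.8  16.7  28.4]
 [192.   -9.2 -32.4 -25.7  16.7  28.4]
 [195.   -6.5 -32.5 -26.7  17.6  28.7]
 [198.   -3.8 -32.6 -27.6  18.5  28.7]
 [201.   -1.1 -32.7 -28.7  19.6  28.9]
 [204.    1.5 -32.9 -28.7  19.6  29.1]
 [207.    4.3 -32.2 -28.8  19.7  29. ]
 [210.    7.  -32.3 -28.7  19.7  29.1]
 [213.    9.7 -32.4 -28.8  18.9  28.2]
 [216.   12.5 -32.5 -29.   19.   28.5]
 [219.   15.4 -32.5 -28.2  19.1  28.8]
 [222.   18.1 -32.7 -28.3  19.1  28.7]
 [225.   21.  -32.8 -28.3  19.3  28.7]
 [228.   23.8 -31.9 -28.6  19.5  29. ]
 [231.   26.5 -32.1 -28.5  19.4  29.1]
 [234.   29.6 -32.2 -28.8  19.5  28.3]]
inner med [-28.25039182  18.84121901] outer [-32.49859505  28.7313232 ]
centre strip collar x range [-51.  -44.5 -38.5 -31.8 -31.6]
side strips x range [-44.6 -43.6  34.6  41.4] z 0.07163380935342215
grip top 4587 ((-0.9064159393310547, -0.33310604095458984), (28.36603355407715, 46.42947006225586), 89.89189147949219) z 0.18690935066340642 tcp local -0.54 -3.01
body top 857 ((-21.05021858215332, -3.929769515991211), (34.88298034667969, 21.991613388061523), 88.2880859375) z 0.15484008176773215 tcp local -0.54 -3.01
```

```bash
cat >> rel.py <<'E'
print('--- cassette rows')
for n,zz in (('top',z+.020),('body',z-.012)):
    out=[]
    for v in range(150,345,1):
        r=L[v]; m=(abs(r[:,2]-zz)<.0025)&(abs(r[:,1]+.003)<.025)&(abs(r[:,0])<.05)
        if m.sum()<6: continue
        ys=r[m,1]; out.append((v,r[m,0].mean(),ys.min(),ys.max()))
    out=np.array(out)*np.r_[1,1e3,1e3,1e3]
    print(n,np.round(out[::max(1,len(out)//8)],1).tolist()); print('y mid med',np.median(out[:,2:].mean(1)),'width',np.median(out[:,3]-out[:,2]),'x',out[:,1].min(),out[:,1].max())
E
python3 rel.py w4 | sed -n '/---/,$p'
```

```text
--- cassette rows
top [[240.0, -23.6, -14.8, 6.4], [250.0, -19.7, -16.7, 7.3], [260.0, -14.6, -16.3, 12.6], [270.0, -9.2, -27.3, 20.5], [280.0, -4.3, -16.0, 7.1], [290.0, 1.2, -16.2, 7.1], [300.0, 6.7, -16.1, 7.1], [310.0, 12.5, -16.2, 7.2], [320.0, 18.4, -16.5, 7.5]]
y mid med -4.481925984607235 width 23.32945392483488 x -23.563033194962674 21.400265241125812
body [[199.0, -31.6, -17.6, 8.8], [202.0, -30.6, -19.2, 10.4], [205.0, -28.8, -19.3, 10.3], [208.0, -27.0, -19.2, 10.4], [211.0, -25.3, -19.3, 9.9], [214.0, -23.6, -19.4, 9.9], [217.0, -21.7, -19.4, 9.4], [220.0, -20.3, -18.3, 10.1], [223.0, -18.2, -19.0, 10.2], [226.0, -16.6, -19.0, 10.1], [229.0, -14.6, -19.1, 10.2]]
y mid med -4.460121229619452 width 29.285354734322 x -31.554256016680846 -14.57454632511484
```

Emit:
{"fn": "move_arm", "kwargs": {
  "moves": [
    [[0.002, 0.005, -0.03, 0, -0.004, 0.006, 1], [0, 0, -0.025, 0, 0, 0, 1], [0, 0, -0.01, 0, 0, 0, 1], [0, 0, 0, 0, 0, 0, 1], [0, 0, 0, 0, 0, 0, 1]]
  ]
}}

```text
clock: 5.98
eef_pos: [0.5634, 0.0934, 0.1381]
tool_rot: [0.05, 0.999, 0.001, 0.004]
ft_force: [-0.6, 0.4, -0.2]
grip_width: 0.0232
```

```bash
python3 st.py .5606 .0940 .125 84.27
```

```text
t 5.98 p [0.5634 0.0934 0.1381] yaw_y 84.22 tz [ 0.0073  0.0012 -1.    ] F [-0.58  0.37 -0.21] T [0.009 0.023 0.04 ] w 0.0232 q [ 0.16  0.44  0.01  1.13 -0.    0.27]
units [-0.0056  0.0012 -0.0263]
turn [-0.0022  0.0139  0.0018]
```

Emit:
{"fn": "move_arm", "kwargs": {
  "moves": [
    [[-0.004, 0.001, -0.012, -0.002, 0.012, 0.002, 1], [0, 0, 0, 0, 0, 0, 1], [0, 0, 0, 0, 0, 0, 1]]
  ]
}}

```text
clock: 6.23
eef_pos: [0.5624, 0.0941, 0.1337]
tool_rot: [0.05, 0.999, 0.0, 0.002]
ft_force: [0.4, -0.7, -0.3]
grip_width: 0.0235
```

```bash
python3 st.py .5606 .0940 .125 84.27
```

```text
t 6.23 p [0.5624 0.0941 0.1337] yaw_y 84.28 tz [ 3.5e-03  6.0e-04 -1.0e+00] F [ 0.42 -0.72 -0.34] T [-0.013 -0.035  0.007] w 0.0235 q [ 0.17  0.44  0.    1.13 -0.    0.27]
units [-0.0036 -0.0001 -0.0175]
turn [-0.0011  0.0067 -0.0003]
```

Emit:
{"fn": "move_arm", "kwargs": {
  "moves": [
    [[-0.005, 0, -0.012, -0.001, 0.01, 0, 1], [-0.001, 0, -0.003, 0, 0, 0, 1], [0, 0, 0, 0, 0, 0, 1]]
  ]
}}

```text
clock: 6.48
eef_pos: [0.5597, 0.0942, 0.1264]
tool_rot: [0.05, 0.999, 0.0, -0.0]
ft_force: [-0.7, 0.8, -0.7]
grip_width: 0.0234
```

```bash
python3 st.py .5606 .0940 .125 84.27;  python3 - <<'E'
from h import *
c=shot('wrist','w5'); crop(c,'w5c',180,360,60,350,2)
E
python3 st.py; python3 rel.py w5
```

```text
t 6.48 p [0.5597 0.0942 0.1264] yaw_y 84.28 tz [-7.e-04  3.e-04 -1.e+00] F [-0.65  0.8  -0.74] T [0.017 0.045 0.023] w 0.0234 q [ 0.17  0.45 -0.01  1.11  0.    0.27]
units [ 0.0019 -0.0005 -0.0029]
turn [-0.0005 -0.0013 -0.0005]
t 6.53 p [0.5595 0.0942 0.1263] yaw_y 84.28 tz [-1.2e-03  2.0e-04 -1.0e+00] F [ 0.06 -0.58 -1.53] T [-0.017  0.026  0.018] w 0.0232 q [ 0.17  0.45 -0.01  1.12  0.    0.27]
rows: collar outer/inner y in pump frame (nominal -31,-15.75,15.75,31)
[[160.  -44.5 -32.5   nan   nan  28.7]
 [163.  -42.8 -32.5   nan   nan  28.6]
 [166.  -40.7 -32.6   nan   nan  28.7]
 [169.  -38.7 -32.4   nan   nan  28.6]
 [172.  -36.7 -32.5   nan   nan  29. ]
 [175.  -34.6 -33.    nan   nan  29. ]
 [178.  -32.5 -32.9   nan   nan  28.7]
 [181.  -30.4 -32.4 -18.2  13.8  28.5]
 [184.  -28.2 -32.5 -17.6  14.5  28.6]
 [187.  -26.1 -32.6 -18.4  15.1  28.7]
 [190.  -24.  -32.7 -19.1  15.2  28.8]
 [193.  -21.9 -32.9 -19.8  15.9  28.9]
 [196.  -19.7 -32.8 -20.5  16.7  29.2]
 [199.  -17.4 -32.3 -20.6  17.4  28.4]
 [202.  -15.3 -32.4 -21.4  18.3  28.7]
 [205.  -13.1 -32.5 -21.5  18.3  28.6]
 [20
[... 1039 characters left out ...]
5.1, -13.4, 10.4], [270.0, -9.6, -26.7, 22.0], [280.0, -4.7, -13.2, 10.1], [290.0, 0.7, -13.2, 10.0], [300.0, 6.3, -13.1, 10.0], [310.0, 12.0, -13.3, 10.1], [320.0, 18.0, -13.6, 10.4]]
y mid med -1.5959350964658303 width 23.354817787885665 x -24.00481224955764 20.974820429035713
body [[199.0, -31.9, -14.2, 12.7], [202.0, -30.8, -16.3, 13.2], [205.0, -29.2, -16.3, 13.2], [208.0, -27.4, -16.4, 13.3], [211.0, -25.7, -16.6, 12.7], [214.0, -24.0, -16.5, 12.7], [217.0, -22.2, -16.7, 12.9], [220.0, -20.4, -16.1, 12.8], [223.0, -18.6, -16.2, 13.0], [226.0, -17.0, -16.1, 13.0], [229.0, -14.8, -16.3, 13.1]]
y mid med -1.612911145965839 width 29.366707055474265 x -31.905324308730833 -14.837752171162608
```

View pics/w5c.png

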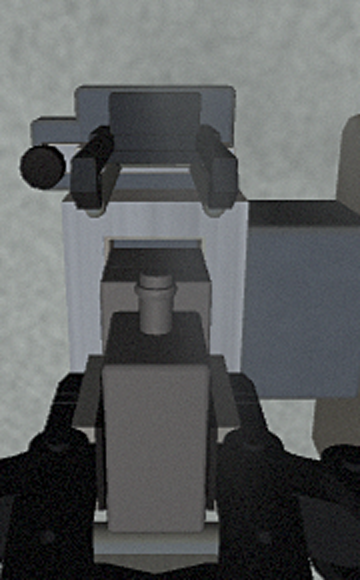

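Emit:
{"fn": "move_arm", "kwargs": {
  "moves": [
    [[0.004, -0.001, -0.004, 0, 0, 0, 1], [0, 0, 0, 0, 0, 0, 1]]
  ]
}}

```text
clock: 6.7
eef_pos: [0.5616, 0.0937, 0.1243]
tool_rot: [0.05, 0.999, 0.0, -0.001]
ft_force: [0.1, -0.1, -1.3]
grip_width: 0.0232
```

```bash
python3 st.py .5608 .0937 .115 84.27
```

```text
t 6.7 p [0.5616 0.0937 0.1243] yaw_y 84.29 tz [-1.e-03  2.e-04 -1.e+00] F [ 0.06 -0.13 -1.26] T [-0.017  0.058 -0.003] w 0.0232 q [ 0.17  0.45 -0.01  1.11  0.    0.26]
units [-0.0016  0.     -0.0185]
turn [-0.0004 -0.0019 -0.0006]
```

Emit:
{"fn": "move_arm", "kwargs": {
  "moves": [
    [[-0.0015, 0, -0.006, 0, -0.002, 0, 1], [0, 0, -0.005, 0, 0, 0, 1], [0, 0, 0, 0, 0, 0, 1]]
  ]
}}

```text
clock: 6.95
eef_pos: [0.5612, 0.0937, 0.1183]
tool_rot: [0.05, 0.999, 0.0, 0.0]
ft_force: [0.6, 0.6, -1.4]
grip_width: 0.0232
```

```bash
python3 st.py .5608 .0937 .115 84.27
```

```text
t 6.95 p [0.5612 0.0937 0.1183] yaw_y 84.28 tz [ 7.e-04  3.e-04 -1.e+00] F [ 0.59  0.6  -1.36] T [-0.016 -0.051  0.006] w 0.0232 q [ 0.17  0.45 -0.02  1.1   0.    0.27]
units [-0.0008  0.0001 -0.0067]
turn [-0.0006  0.0014 -0.0004]
```

Emit:
{"fn": "move_arm", "kwargs": {
  "moves": [
    [[-0.001, 0, -0.004, 0, 0, 0, 1], [0, 0, -0.003, 0, 0, 0, 1], [0, 0, 0, 0, 0, 0, 1]]
  ]
}}

```text
clock: 7.2
eef_pos: [0.5604, 0.0936, 0.1142]
tool_rot: [0.05, 0.999, 0.0, 0.0]
ft_force: [-0.7, -0.3, -0.6]
grip_width: 0.0233
```

```bash
python3 st.py .5608 .0937 .11 84.27
```

```text
t 7.2 p [0.5604 0.0936 0.1142] yaw_y 84.28 tz [ 2.e-04  2.e-04 -1.e+00] F [-0.71 -0.28 -0.62] T [-0.006 -0.024  0.009] w 0.0233 q [ 0.17  0.46 -0.03  1.09  0.    0.27]
units [ 0.0007  0.0003 -0.0085]
turn [-0.0004  0.0004 -0.0003]
```

Emit:
{"fn": "move_arm", "kwargs": {
  "moves": [
    [[0.0005, 0, -0.005, 0, 0, 0, 1], [0, 0, -0.005, 0, 0, 0, 1], [0, 0, -0.003, 0, 0, 0, 1], [0, 0, 0, 0, 0, 0, 1]]
  ]
}}

```text
clock: 7.53
eef_pos: [0.5607, 0.0936, 0.107]
tool_rot: [0.05, 0.999, 0.0, 0.0]
ft_force: [-0.3, -0.4, -0.9]
grip_width: 0.0233
```

```bash
python3 st.py .5608 .0937 .09 84.27
```

```text
t 7.53 p [0.5607 0.0936 0.107 ] yaw_y 84.28 tz [ 3.e-04  2.e-04 -1.e+00] F [-0.28 -0.36 -0.94] T [ 0.022 -0.041  0.03 ] w 0.0233 q [ 0.17  0.46 -0.04  1.07  0.    0.27]
units [ 0.0002  0.0001 -0.0341]
turn [-0.0005  0.0005 -0.0005]
```

Emit:
{"fn": "move_arm", "kwargs": {
  "moves": [
    [[0, 0, -0.006, 0, 0, 0, 1], [0, 0, -0.006, 0, 0, 0, 1], [0, 0, -0.006, 0, 0, 0, 1], [0, 0, -0.003, 0, 0, 0, 1]]
  ]
}}

```text
clock: 7.87
eef_pos: [0.561, 0.0937, 0.0958]
tool_rot: [0.05, 0.999, 0.0, 0.0]
ft_force: [-0.8, -0.2, -2.0]
grip_width: 0.0231
```

```bash
python3 st.py .5608 .0937 .089 84.27
```

```text
t 7.87 p [0.561  0.0937 0.0958] yaw_y 84.28 tz [ 1.e-03  3.e-04 -1.e+00] F [-0.81 -0.2  -1.96] T [-0.021  0.056  0.035] w 0.0231 q [ 0.17  0.48 -0.05  1.04  0.    0.27]
units [-0.0003  0.0001 -0.0137]
turn [-0.0007  0.0018 -0.0004]
```

Emit:
{"fn": "move_arm", "kwargs": {
  "moves": [
    [[0, 0, -0.004, 0, 0, 0, 1], [0, 0, -0.004, 0, 0, 0, 1], [0, 0, 0, 0, 0, 0, 1]]
  ]
}}

```text
clock: 8.12
eef_pos: [0.5606, 0.0936, 0.0907]
tool_rot: [0.05, 0.999, 0.0, -0.0]
ft_force: [-0.2, -0.5, -0.7]
grip_width: 0.0231
```

```bash
python3 st.py .5608 .0937 .089 84.27
```

```text
t 8.12 p [0.5606 0.0936 0.0907] yaw_y 84.28 tz [-1.e-04  1.e-04 -1.e+00] F [-0.18 -0.52 -0.73] T [-0.012 -0.047 -0.016] w 0.0231 q [ 0.17  0.48 -0.06  1.03  0.    0.27]
units [ 0.0004  0.0002 -0.0034]
turn [-0.0003 -0.0002 -0.0004]
```

Emit:
{"fn": "move_arm", "kwargs": {
  "moves": [
    [[0, 0, -0.003, 0, 0, 0, 1], [0, 0, 0, 0, 0, 0, 1]]
  ]
}}

```text
clock: 8.28
eef_pos: [0.5605, 0.0936, 0.089]
tool_rot: [0.05, 0.999, 0.0, -0.0]
ft_force: [0.5, 0.6, 0.1]
grip_width: 0.0231
```

Emit:
{"fn": "move_arm", "kwargs": {
  "moves": [
    [[0, 0, -0.002, 0, 0, 0, 1], [0, 0, 0, 0, 0, 0, 1]]
  ]
}}

```text
clock: 8.45
eef_pos: [0.5609, 0.0937, 0.0887]
tool_rot: [0.05, 0.999, 0.0, 0.0]
ft_force: [0.3, 0.2, -0.6]
grip_width: 0.0232
```

```bash
python3 st.py .5608 .0937 .089 84.27
```

```text
t 8.45 p [0.5609 0.0937 0.0887] yaw_y 84.28 tz [ 7.e-04  3.e-04 -1.e+00] F [ 0.31  0.16 -0.55] T [-0.043  0.009  0.074] w 0.0232 q [ 0.17  0.48 -0.06  1.03  0.    0.27]
units [-0.0002  0.0001  0.0006]
turn [-0.0006  0.0013 -0.0005]
```

Emit:
{"fn": "move_arm", "kwargs": {
  "moves": [
    [[0, 0, -0.002, 0, 0, 0, 1], [0, 0, -0.001, 0, 0, 0, 1]]
  ]
}}

```text
clock: 8.62
eef_pos: [0.5611, 0.0937, 0.0884]
tool_rot: [0.05, 0.999, 0.0, 0.001]
ft_force: [-2.7, -0.5, 3.5]
grip_width: 0.0231
```

Emit:
{"fn": "move_arm", "kwargs": {
  "moves": [
    [[0, 0, -0.002, 0, 0, 0, 1], [0, 0, -0.001, 0, 0, 0, 1]]
  ]
}}

```text
clock: 8.78
eef_pos: [0.5611, 0.0937, 0.0879]
tool_rot: [0.05, 0.999, 0.0, 0.001]
ft_force: [-1.7, 0.0, 4.8]
grip_width: 0.0232
```

Emit:
{"fn": "move_arm", "kwargs": {
  "moves": [
    [[0, 0, 0, 0, 0, 0, 0.3], [0, 0, 0, 0, 0, 0, 0], [0, 0, 0, 0, 0, 0, -0.5], [0, 0, 0, 0, 0, 0, -0.5], [0, 0, 0, 0, 0, 0, -0.5]]
  ]
}}

```text
clock: 9.2
eef_pos: [0.5618, 0.0938, 0.0867]
tool_rot: [0.05, 0.999, 0.001, 0.002]
ft_force: [-0.1, -0.3, -0.1]
grip_width: 0.0642
```

```bash
python3 st.py; python3 - <<'E'
from h import *
c=shot('wrist','w6')
E
```

```text
t 9.2 p [0.5618 0.0938 0.0867] yaw_y 84.28 tz [ 3.5e-03  8.0e-04 -1.0e+00] F [-0.08 -0.26 -0.15] T [-0.007  0.073 -0.016] w 0.0642 q [ 0.17  0.48 -0.06  1.02  0.    0.27]
```

View pics/w6.png

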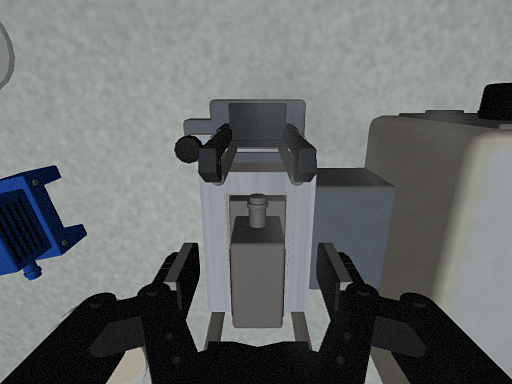

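```bash
python3 - <<'E'
from h import *
yaw=-.1;a=np.array([np.cos(yaw),np.sin(yaw)]); b=np.array([-a[1],a[0]]);C=np.array([.5607,.094])
for t in('top0','scene0'):
    P=cloud(ld(t)).reshape(-1,3); L=np.stack([(P[:,:2]-C)@a,(P[:,:2]-C)@b,P[:,2]],-1)
    m=(L[:,0]>.055)&(L[:,0]<.16)&(abs(L[:,1])<.03)&(L[:,2]>.125)&(L[:,2]<.30)
    q=L[m]; print(t,len(q),'max z',q[:,2].max(),'x',np.percentile(q[:,0],[0,50,100]).round(4),'y',np.percentile(q[q[:,2]>.24][:,1],[0,50,100]).round(4))
    for z in np.arange(.13,.28,.015):
        s=q[abs(q[:,2]-z)<.004]
        if len(s)>2: print(round(z,3),np.round([s[:,0].min(),np.median(s[:,0]),s[:,0].max(),s[:,1].min(),s[:,1].max()],4))
    s=q[q[:,2]>.15]; k=np.polyfit(s[:,2],s[:,0],1); print('theta',np.pi/2+np.arctan(k[0]))
E
python3 st.py
```

```text
top0 1252 max z 0.2592871023832548 x [0.0632 0.0936 0.1278] y [-0.0109 -0.0001  0.0117]
0.13 [ 0.0641  0.0665  0.0703 -0.02    0.02  ]
0.145 [ 0.07    0.0726  0.079  -0.0199  0.02  ]
0.16 [ 0.0714  0.0756  0.0842 -0.0203  0.0205]
0.175 [ 0.0776  0.0837  0.0922 -0.0198  0.0206]
0.19 [ 0.0895  0.0922  0.0986 -0.0197  0.0199]
0.205 [ 0.0959  0.0987  0.1023 -0.0195  0.0196]
0.22 [ 0.1025  0.1054  0.1101 -0.0169  0.0177]
0.235 [ 0.1096  0.112   0.1163 -0.0106  0.0099]
0.25 [ 0.1151  0.1183  0.1265 -0.0109  0.0116]
theta 2.013808401683122
scene0 413 max z 0.2628485977570407 x [0.0655 0.1031 0.129 ] y [-0.0125 -0.0011  0.0095]
0.13 [ 0.0655  0.0713  0.0721 -0.0205  0.0179]
0.145 [ 0.0728  0.0778  0.0796 -0.0175  0.0181]
0.16 [ 0.0787  0.0835  0.0856 -0.0205  0.0182]
0.175 [ 0.0844  0.0906  0.0925 -0.0197  0.018 ]
0.19 [ 0.0939  0.0968  0.0992 -0.0207  0.0182]
0.205 [ 0.1     0.1035  0.1054 -0.0201  0.0184]
0.22 [ 0.1023  0.1073  0.1117 -0.0217  0.0178]
0.235 [ 0.1132  0.1162  0.118  -0.0123  0.0094]
0.25 [ 0.1194  0.1222  0.1226 -0.0114  0.0095]
0.265 [ 0.1233  0.1266  0.1281 -0.0102  0.0092]
theta 1.966966422465475
t 9.25 p [0.5617 0.0938 0.0867] yaw_y 84.28 tz [ 3.3e-03  8.0e-04 -1.0e+00] F [0.67 0.42 0.25] T [-0.023 -0.045  0.066] w 0.064 q [ 0.17  0.48 -0.06  1.02  0.    0.27]
```

Emit:
{"fn": "move_arm", "kwargs": {
  "moves": [
    [[-0.001, 0, 0.02, 0, 0, 0, -0.5], [-0.001, 0, 0.04, 0, 0, 0, -0.5], [0, 0, 0.06, 0, 0, 0, -0.5], [0, 0, 0.07, 0, 0, 0, -0.5], [0, 0, 0.07, 0, 0, 0, 1], [0, 0, 0.07, 0, 0, 0, 1], [0, 0, 0.06, 0, 0, 0, 1], [0, 0, 0.05, 0, 0, 0, 1]]
  ]
}}

```text
clock: 9.92
eef_pos: [0.5519, 0.0924, 0.3114]
tool_rot: [0.05, 0.999, -0.001, -0.007]
ft_force: [1.2, -1.1, 0.7]
grip_width: 0.0161
```

```bash
python3 st.py .708 .0792 .3 84.27;  python3 - <<'E'
from h import *
c=shot('wrist','w7')
E
```

```text
t 9.92 p [0.5519 0.0924 0.3114] yaw_y 84.28 tz [-0.0145 -0.0022 -0.9999] F [ 1.16 -1.06  0.65] T [ 0.022 -0.052  0.013] w 0.0161 q [0.17 0.36 0.35 1.57 0.   0.27]
units [ 0.3123 -0.0263 -0.0228]
turn [ 0.0043 -0.0277 -0.0004]
```

View pics/w7.png

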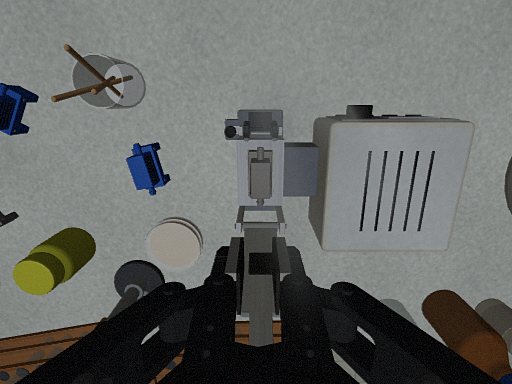

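Emit:
{"fn": "move_arm", "kwargs": {
  "moves": [
    [[0.05, -0.004, 0, 0, -0.025, 0, 1], [0.08, -0.007, -0.005, 0, 0, 0, 1], [0.08, -0.007, 0, 0, 0, 0, 1], [0.07, -0.006, 0, 0, 0, 0, 1], [0.03, -0.003, 0, 0, 0, 0, 1], [0, 0, 0, 0, 0, 0, 1]]
  ]
}}

```text
clock: 10.47
eef_pos: [0.7123, 0.0788, 0.3246]
tool_rot: [0.049, 0.999, 0.001, 0.011]
ft_force: [-0.0, -0.4, -1.2]
grip_width: -0.0002
```

```bash
python3 st.py .708 .0792 .3 84.27
```

```text
t 10.47 p [0.7123 0.0788 0.3246] yaw_y 84.4 tz [ 0.0226  0.0016 -0.9997] F [-0.03 -0.44 -1.15] T [ 0.004 -0.013  0.058] w -0.0002 q [ 0.11  0.74  1.02  1.82 -0.    0.21]
units [-0.0086  0.0009 -0.0491]
turn [-0.003   0.0432 -0.0041]
```

Emit:
{"fn": "move_arm", "kwargs": {
  "moves": [
    [[0, 0, -0.04, 0, 0, 0, 1], [0, 0, -0.04, 0, 0, 0, 1], [0, 0, -0.03, 0, 0, 0, 1], [0, 0, -0.01, 0, 0, 0, 1], [0, 0, 0, 0, 0, 0, 1]]
  ]
}}

```text
clock: 10.88
eef_pos: [0.7106, 0.0788, 0.2627]
tool_rot: [0.049, 0.999, 0.002, 0.011]
ft_force: [-0.5, 0.8, 0.1]
grip_width: -0.0
```

```bash
python3 st.py .708 .0792 .25 84.27;  python3 - <<'E'
from h import *
c=shot('scene','s8');crop(c,'s8c',290,450,100,300,3)
E
```

```text
t 10.88 p [0.7106 0.0788 0.2627] yaw_y 84.37 tz [ 0.0229  0.002  -0.9997] F [-0.53  0.78  0.07] T [-0.048  0.004  0.035] w -0.0 q [ 0.11  0.7   0.77  1.62 -0.    0.21]
units [-0.0052  0.0008 -0.0254]
turn [-0.0038  0.0437 -0.0032]
```

View pics/s8c.png

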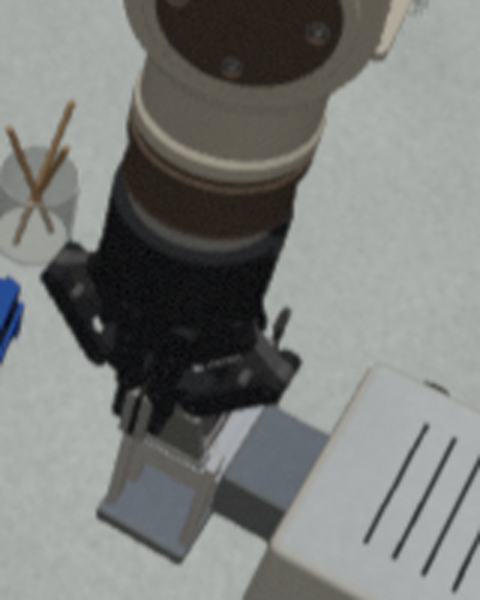

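Emit:
{"fn": "move_arm", "kwargs": {
  "moves": [
    [[0, 0, -0.025, 0, 0.03, 0, 1], [-0.01, 0.001, -0.005, 0, 0, 0, 1], [-0.015, 0.0015, 0, 0, 0, 0, 1], [-0.015, 0.0015, 0, 0, 0, 0, 1]]
  ]
}}

```text
clock: 11.27
eef_pos: [0.6918, 0.0812, 0.2513]
tool_rot: [0.049, 0.999, 0.002, 0.006]
ft_force: [0.3, -0.2, 0.3]
grip_width: -0.0002
```

Emit:
{"fn": "move_arm", "kwargs": {
  "moves": [
    [[-0.02, 0.002, 0, 0, 0, 0, 1], [-0.02, 0.002, 0, 0, 0, 0, 1]]
  ]
}}

```text
clock: 11.43
eef_pos: [0.6725, 0.0833, 0.2525]
tool_rot: [0.049, 0.999, 0.002, 0.008]
ft_force: [1.0, 0.7, 1.3]
grip_width: -0.0002
```

```bash
python3 st.py .6 .0892 .25 84.27
```

```text
t 11.43 p [0.6725 0.0833 0.2525] yaw_y 84.36 tz [ 0.0165  0.0032 -0.9999] F [1.02 0.71 1.32] T [-0.051 -0.117 -0.039] w -0.0002 q [0.12 0.6  0.58 1.53 0.   0.22]
units [-0.145   0.0118 -0.005 ]
turn [-0.0061  0.0315 -0.0029]
```

Emit:
{"fn": "move_arm", "kwargs": {
  "moves": [
    [[-0.03, 0.003, 0, 0, 0.03, 0, 1], [-0.03, 0.003, 0, 0, 0, 0, 1], [-0.03, 0.003, 0, 0, 0, 0, 1]]
  ]
}}

```text
clock: 11.68
eef_pos: [0.628, 0.0881, 0.2549]
tool_rot: [0.049, 0.999, 0.002, 0.003]
ft_force: [1.2, -0.5, -0.4]
grip_width: 0.0001
```

```bash
python3 st.py .6 .0892 .25 84.27
```

```text
t 11.68 p [0.628  0.0881 0.2549] yaw_y 84.34 tz [ 0.006   0.0038 -1.    ] F [ 1.2  -0.48 -0.45] T [-0.017 -0.065  0.024] w 0.0001 q [0.14 0.51 0.43 1.49 0.   0.24]
units [-0.056   0.0023 -0.0097]
turn [-0.0073  0.0115 -0.0022]
```

Emit:
{"fn": "move_arm", "kwargs": {
  "moves": [
    [[-0.03, 0.003, -0.004, 0, 0.01, 0, 1], [-0.03, 0.003, -0.004, 0, 0, 0, 1], [-0.03, 0.003, -0.004, 0, 0, 0, 1]]
  ]
}}

```text
clock: 11.93
eef_pos: [0.5827, 0.0931, 0.2519]
tool_rot: [0.049, 0.999, 0.003, 0.003]
ft_force: [0.3, -0.1, 0.0]
grip_width: -0.0002
```

```bash
python3 st.py .581 .092 .24 84.27;  python3 - <<'E'
from h import *
c=shot('scene','s9');crop(c,'s9c',290,450,100,300,3)
c=shot('wrist','w9')
E
```

```text
t 11.93 p [0.5827 0.0931 0.2519] yaw_y 84.34 tz [ 0.0068  0.0047 -1.    ] F [ 0.32 -0.07  0.05] T [ 0.005 -0.063 -0.003] w -0.0002 q [0.16 0.41 0.27 1.42 0.   0.26]
units [-0.0034 -0.0021 -0.0237]
turn [-0.0089  0.013  -0.0023]
```

View pics/s9c.png

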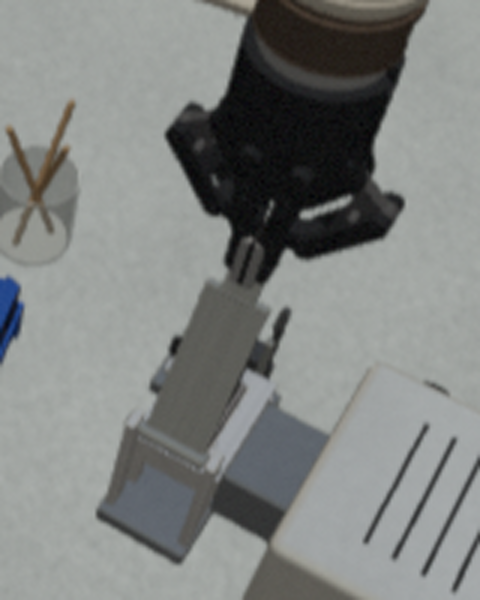

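View pics/w9.png

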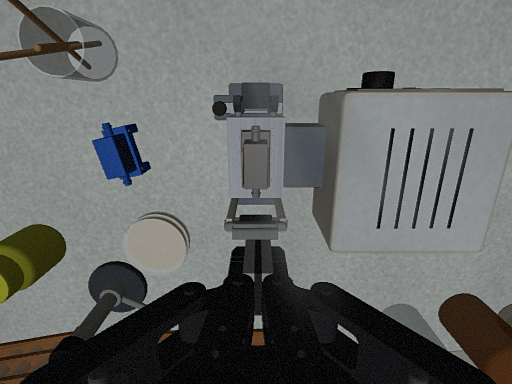

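Emit:
{"fn": "move_arm", "kwargs": {
  "moves": [
    [[-0.03, 0.003, -0.015, 0, 0.01, 0, 1], [-0.03, 0.003, -0.02, 0, 0, 0, 1], [-0.03, 0.003, -0.02, 0, 0, 0, 1], [-0.02, 0.002, -0.02, 0, 0, 0, 1]]
  ]
}}

```text
clock: 12.37
eef_pos: [0.5318, 0.0993, 0.2192]
tool_rot: [0.049, 0.999, 0.004, 0.007]
ft_force: [-0.0, -0.3, 0.9]
grip_width: 0.0007
```

```bash
python3 st.py .4765 .1025 .14 84.27;  python3 - <<'E'
from h import *
c=shot('scene','s10');crop(c,'s10c',290,450,100,300,3)
E
```

```text
t 12.37 p [0.5318 0.0993 0.2192] yaw_y 84.34 tz [ 0.0146  0.0065 -0.9999] F [-0.03 -0.33  0.9 ] T [-0.032 -0.031 -0.052] w 0.0007 q [0.18 0.32 0.05 1.29 0.   0.28]
units [-0.1105  0.0065 -0.1584]
turn [-0.0124  0.0279 -0.0021]
```

View pics/s10c.png

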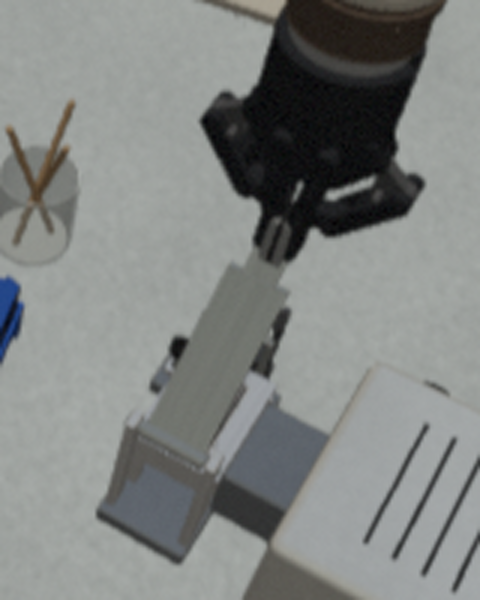

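Emit:
{"fn": "move_arm", "kwargs": {
  "moves": [
    [[-0.03, 0.002, -0.018, -0.01, 0.028, 0, 1], [-0.025, 0.0015, -0.02, 0, 0, 0, 1], [-0.02, 0.0015, -0.025, 0, 0, 0, 1], [-0.015, 0.0005, -0.025, 0, 0, 0, 1]]
  ]
}}

```text
clock: 12.75
eef_pos: [0.4903, 0.1027, 0.1769]
tool_rot: [0.05, 0.999, 0.001, 0.003]
ft_force: [-0.5, 0.2, -0.6]
grip_width: 0.0
```

```bash
python3 st.py .475 .1026 .16 84.27
```

```text
t 12.75 p [0.4903 0.1027 0.1769] yaw_y 84.33 tz [ 0.0067  0.0023 -1.    ] F [-0.51  0.23 -0.62] T [-0.052 -0.033  0.007] w 0.0 q [ 0.21  0.28 -0.12  1.17  0.    0.3 ]
units [-0.0306 -0.0002 -0.0337]
turn [-0.0044  0.0128 -0.0018]
```

Emit:
{"fn": "move_arm", "kwargs": {
  "moves": [
    [[-0.022, 0, -0.01, -0.004, 0.012, 0, 1], [-0.012, 0, -0.015, 0, 0, 0, 1], [0, 0, 0, 0, 0, 0, 1]]
  ]
}}

```text
clock: 13.0
eef_pos: [0.4742, 0.1028, 0.1636]
tool_rot: [0.049, 0.999, -0.0, -0.0]
ft_force: [-0.8, 0.7, -0.6]
grip_width: 0.0002
```

```bash
python3 st.py .475 .1026 .16 84.27;  python3 - <<'E'
from h import *
c=shot('scene','s11');crop(c,'s11c',290,450,100,300,3)
c=shot('top','t11');crop(c,'t11c',60,200,150,300,4)
E
python3 st.py
```

```text
t 13.0 p [0.4742 0.1028 0.1636] yaw_y 84.33 tz [-6.e-04 -1.e-04 -1.e+00] F [-0.78  0.74 -0.59] T [ 0.061  0.019 -0.068] w 0.0002 q [ 0.21  0.26 -0.18  1.13 -0.    0.31]
units [ 0.0016 -0.0004 -0.0073]
turn [ 0.0003 -0.0011 -0.0021]
t 13.1 p [0.4762 0.103  0.1652] yaw_y 84.32 tz [ 3.3e-03  6.0e-04 -1.0e+00] F [ 0.5   0.48 -0.28] T [-0.017  0.003 -0.058] w 0.0003 q [ 0.21  0.26 -0.17  1.13 -0.    0.31]
```

View pics/s11c.png

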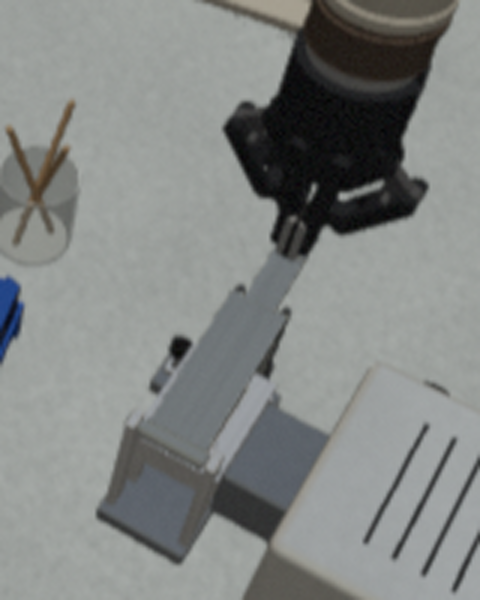

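View pics/t11c.png

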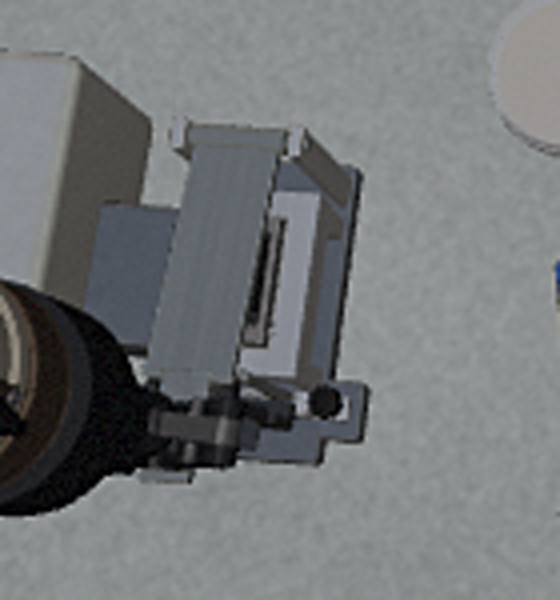

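Emit:
{"fn": "move_arm", "kwargs": {
  "moves": [
    [[-0.002, 0, -0.01, 0, 0.003, 0, 1], [0, 0, -0.01, 0, 0, 0, 1], [0, 0, -0.004, 0, 0, 0, 1], [0, 0, 0, 0, 0, 0, 1]]
  ]
}}

```text
clock: 13.43
eef_pos: [0.4798, 0.1035, 0.1546]
tool_rot: [0.05, 0.999, 0.001, 0.004]
ft_force: [0.9, 0.4, 0.5]
grip_width: -0.0
```

```bash
python3 st.py .476 .1026 .146 84.27; python3 - <<'E'
from h import *
yaw=-.1;a=np.array([np.cos(yaw),np.sin(yaw)]); b=np.array([-a[1],a[0]]);C=np.array([.5607,.094])
for t in('t11','s11'):
    P=cloud(ld(t)).reshape(-1,3); L=np.stack([(P[:,:2]-C)@a,(P[:,:2]-C)@b,P[:,2]],-1)
    m=(abs(L[:,0])<.045)&(abs(L[:,1])<.018)&(L[:,2]>.105)&(L[:,2]<.17)
    k=np.polyfit(L[m][:,0],L[m][:,2],1); print(m.sum(),'theta',-np.arctan(k[0]),'z at -83',np.polyval(k,-.083))
E
```

```text
t 13.43 p [0.4798 0.1035 0.1546] yaw_y 84.28 tz [ 0.008   0.0018 -1.    ] F [0.95 0.43 0.51] T [-0.062  0.037 -0.011] w -0.0 q [ 0.21  0.27 -0.19  1.1   0.    0.31]
units [-0.0076 -0.0018 -0.0172]
turn [-0.0035  0.0152 -0.0002]
933 theta 0.16424146005095566 z at -83 0.13483583967196272
826 theta 0.16684650235530749 z at -83 0.13769828369804998
```

Emit:
{"fn": "move_arm", "kwargs": {
  "moves": [
    [[-0.008, -0.002, -0.008, -0.003, 0.015, 0, 1], [0, 0, -0.004, 0, 0, 0, 1], [0, 0, 0, 0, 0, 0, 1]]
  ]
}}

```text
clock: 13.68
eef_pos: [0.4761, 0.1024, 0.1482]
tool_rot: [0.05, 0.999, 0.0, 0.0]
ft_force: [0.6, -0.0, 0.4]
grip_width: -0.0002
```

```bash
python3 st.py .476 .1026 .146 84.27
```

```text
t 13.68 p [0.4761 0.1024 0.1482] yaw_y 84.27 tz [ 0.e+00  3.e-04 -1.e+00] F [ 0.64 -0.01  0.45] T [ 0.03  -0.186 -0.023] w -0.0002 q [ 0.21  0.28 -0.2   1.09  0.    0.31]
units [-0.0002  0.0004 -0.0045]
turn [-0.0005  0.0001  0.0001]
```

Aligned over the tab and just above contact. I'll press in small steps.

Emit:
{"fn": "move_arm", "kwargs": {
  "moves": [
    [[0, 0, -0.004, 0, 0, 0, 1], [0, 0, -0.003, 0, 0, 0, 1]]
  ]
}}

```text
clock: 13.85
eef_pos: [0.4761, 0.1025, 0.1449]
tool_rot: [0.05, 0.999, 0.0, 0.0]
ft_force: [-0.8, 0.5, 2.3]
grip_width: -0.0001
```

Emit:
{"fn": "move_arm", "kwargs": {
  "moves": [
    [[0, 0, -0.004, 0, 0, 0, 1], [0, 0, -0.003, 0, 0, 0, 1]]
  ]
}}

```text
clock: 14.02
eef_pos: [0.4757, 0.1026, 0.1417]
tool_rot: [0.05, 0.999, 0.0, -0.0]
ft_force: [-2.5, -0.5, 4.8]
grip_width: 0.0001
```

Emit:
{"fn": "move_arm", "kwargs": {
  "moves": [
    [[0, 0, -0.004, 0, 0, 0, 1], [0, 0, -0.003, 0, 0, 0, 1]]
  ]
}}

```text
clock: 14.18
eef_pos: [0.4754, 0.1026, 0.139]
tool_rot: [0.05, 0.999, 0.001, 0.0]
ft_force: [-2.0, -0.8, 7.3]
grip_width: 0.0001
```

```bash
python3 st.py .476 .1026 .14 84.27
```

```text
t 14.18 p [0.4754 0.1026 0.139 ] yaw_y 84.28 tz [ 2.0e-04  1.1e-03 -1.0e+00] F [-1.97 -0.79  7.32] T [-0.057  0.609  0.02 ] w 0.0001 q [ 0.21  0.29 -0.22  1.07  0.    0.31]
units [ 0.0013 -0.      0.0021]
turn [-0.0021  0.0003 -0.0004]
```

Emit:
{"fn": "move_arm", "kwargs": {
  "moves": [
    [[0.001, 0, -0.003, 0, 0, 0, 1], [0, 0, -0.003, 0, 0, 0, 1]]
  ]
}}

```text
clock: 14.35
eef_pos: [0.4752, 0.1026, 0.1371]
tool_rot: [0.05, 0.999, 0.001, -0.0]
ft_force: [-2.3, -0.1, 8.5]
grip_width: 0.0003
```

Emit:
{"fn": "move_arm", "kwargs": {
  "moves": [
    [[0, 0, -0.003, 0, 0, 0, 1], [0, 0, -0.002, 0, 0, 0, 1]]
  ]
}}

```text
clock: 14.52
eef_pos: [0.475, 0.1026, 0.1361]
tool_rot: [0.05, 0.999, 0.001, 0.0]
ft_force: [-3.0, -1.5, 8.6]
grip_width: -0.0001
```

Emit:
{"fn": "move_arm", "kwargs": {
  "moves": [
    [[0, 0, -0.003, 0, 0, 0, 1], [0, 0, -0.002, 0, 0, 0, 1]]
  ]
}}

```text
clock: 14.68
eef_pos: [0.4749, 0.1026, 0.1352]
tool_rot: [0.05, 0.999, 0.001, 0.001]
ft_force: [-2.9, -0.8, 7.3]
grip_width: -0.0001
```

```bash
python3 st.py .476 .1026 .13 84.27
```

```text
t 14.68 p [0.4749 0.1026 0.1352] yaw_y 84.3 tz [ 0.0021  0.0018 -1.    ] F [-2.88 -0.82  7.34] T [-0.152  0.583 -0.037] w -0.0001 q [ 0.21  0.29 -0.22  1.06  0.    0.31]
units [ 0.0022 -0.0001 -0.0104]
turn [-0.0034  0.0039 -0.0011]
```

Emit:
{"fn": "move_arm", "kwargs": {
  "moves": [
    [[0.001, 0, -0.004, 0, 0.003, 0, 1], [0, 0, -0.004, 0, 0, 0, 1]]
  ]
}}

```text
clock: 14.85
eef_pos: [0.4747, 0.1027, 0.1325]
tool_rot: [0.05, 0.999, 0.001, 0.0]
ft_force: [-1.9, 0.3, 6.0]
grip_width: -0.0003
```

Emit:
{"fn": "move_arm", "kwargs": {
  "moves": [
    [[0.001, 0, -0.004, 0, 0, 0, 1], [0, 0, -0.004, 0, 0, 0, 1]]
  ]
}}

```text
clock: 15.02
eef_pos: [0.4745, 0.1027, 0.1295]
tool_rot: [0.05, 0.999, 0.001, -0.0]
ft_force: [-2.0, -0.5, 6.8]
grip_width: 0.0
```

Emit:
{"fn": "move_arm", "kwargs": {
  "moves": [
    [[0, 0, -0.004, 0, 0, 0, 1], [0, 0, -0.004, 0, 0, 0, 1]]
  ]
}}

```text
clock: 15.18
eef_pos: [0.4743, 0.1027, 0.1263]
tool_rot: [0.049, 0.999, 0.001, 0.0]
ft_force: [-2.4, 1.1, 4.7]
grip_width: 0.0
```

```bash
python3 st.py .476 .1026 .13 84.27
```

```text
t 15.18 p [0.4743 0.1027 0.1263] yaw_y 84.33 tz [ 8.0e-04  2.6e-03 -1.0e+00] F [-2.43  1.09  4.71] T [-0.024  0.45   0.019] w 0.0 q [ 0.21  0.3  -0.24  1.04  0.    0.31]
units [ 0.0033 -0.0002  0.0074]
turn [-0.0049  0.0015 -0.0021]
```

Emit:
{"fn": "move_arm", "kwargs": {
  "moves": [
    [[0.002, 0, -0.003, -0.004, 0, 0, 1], [0, 0, -0.003, 0, 0, 0, 1]]
  ]
}}

```text
clock: 15.35
eef_pos: [0.4745, 0.1027, 0.1238]
tool_rot: [0.049, 0.999, 0.0, -0.0]
ft_force: [-2.8, -1.1, 8.6]
grip_width: -0.0
```

Emit:
{"fn": "move_arm", "kwargs": {
  "moves": [
    [[0, 0, -0.003, 0, 0, 0, 1], [0, 0, -0.002, 0, 0, 0, 1]]
  ]
}}

```text
clock: 15.52
eef_pos: [0.4745, 0.1027, 0.1227]
tool_rot: [0.049, 0.999, 0.0, 0.0]
ft_force: [-3.8, -1.3, 10.5]
grip_width: 0.0001
```

```bash
python3 st.py .476 .1026 .13 84.27
```

```text
t 15.52 p [0.4745 0.1027 0.1227] yaw_y 84.34 tz [ 5.e-04  5.e-04 -1.e+00] F [-3.83 -1.27 10.52] T [-0.188  0.822  0.033] w 0.0001 q [ 0.21  0.3  -0.24  1.03  0.    0.31]
units [ 0.003  -0.0003  0.0146]
turn [-0.001   0.001  -0.0025]
```

Emit:
{"fn": "move_arm", "kwargs": {
  "moves": [
    [[0.001, 0, -0.003, 0, 0, 0, 1], [0, 0, -0.003, 0, 0, 0, 1]]
  ]
}}

```text
clock: 15.68
eef_pos: [0.4745, 0.1028, 0.1222]
tool_rot: [0.049, 0.999, 0.0, 0.0]
ft_force: [-4.5, -1.2, 15.8]
grip_width: 0.0002
```

Emit:
{"fn": "move_arm", "kwargs": {
  "moves": [
    [[0.001, 0, -0.003, 0, 0, 0, 1], [0, 0, -0.004, 0, 0, 0, 1]]
  ]
}}

```text
clock: 15.85
eef_pos: [0.4744, 0.1027, 0.1221]
tool_rot: [0.049, 0.999, 0.001, 0.001]
ft_force: [-5.8, -1.7, 18.3]
grip_width: -0.0
```

The force went from 10 to 18 N within 0.6 mm, so this is the stop. I'll ease off and check that the catch holds.

Emit:
{"fn": "move_arm", "kwargs": {
  "moves": [
    [[0, 0, 0.006, 0, 0, 0, 1], [0, 0, 0.006, 0, 0, 0, 1], [0, 0, 0.01, 0, 0, 0, 1], [0, 0, 0.03, 0, 0, 0, 1], [0, 0, 0.06, 0, 0, 0, 1], [0, 0, 0.08, 0, 0, 0, 1], [0, 0, 0.08, 0, 0, 0, 1], [0, 0, 0.06, 0, 0, 0, 1]]
  ]
}}

```text
clock: 16.52
eef_pos: [0.4687, 0.1011, 0.2857]
tool_rot: [0.049, 0.999, -0.003, -0.008]
ft_force: [1.1, 0.3, -0.2]
grip_width: 0.0001
```

Emit:
{"fn": "move_arm", "kwargs": {
  "moves": [
    [[-0.08, 0, 0, 0, 0, 0, 1], [-0.08, 0, 0, 0, 0, 0, 1], [-0.06, 0, 0, 0, 0, 0, 1], [0, 0, 0, 0, 0, 0, 1]]
  ]
}}

```text
clock: 16.85
eef_pos: [0.3647, 0.1026, 0.2942]
tool_rot: [0.05, 0.999, 0.0, 0.002]
ft_force: [-0.3, -0.7, 0.1]
grip_width: 0.0001
```

```bash
cat > chk.py <<'E'
from h import *
yaw=-.1;a=np.array([np.cos(yaw),np.sin(yaw)]); b=np.array([-a[1],a[0]]);C=np.array([.5607,.094])
for n,box in(('top',(60,200,150,300,4)),('scene',(290,450,130,300,3.5))):
    c=shot(n,n+'_f'); crop(c,n+'_fc',*box)
    P=cloud(c).reshape(-1,3); L=np.stack([(P[:,:2]-C)@a,(P[:,:2]-C)@b,P[:,2]],-1)
    m=(abs(L[:,0])<.045)&(abs(L[:,1])<.018)&(L[:,2]>.1)&(L[:,2]<.17)
    k=np.polyfit(L[m][:,0],L[m][:,2],1); m2=(abs(L[:,0]+.083)<.012)&(abs(L[:,1])<.008)
    print(n,m.sum(),'theta',-np.arctan(k[0]),'z at -83 fit',np.polyval(k,-.083),'tab z',np.median(L[m2][:,2]))
E
python3 chk.py; python3 st.py
```

```text
top 938 theta 0.016630889354625186 z at -83 fit 0.11334615701278933 tab z 0.1103680110631805
scene 740 theta 0.018956639482188696 z at -83 fit 0.11629354138584391 tab z 0.11640702571379746
t 16.95 p [0.3687 0.1031 0.2943] yaw_y 84.22 tz [ 8.e-03  6.e-04 -1.e+00] F [ 0.25  0.51 -0.12] T [-0.017  0.006 -0.004] w -0.0002 q [ 0.27 -0.02 -0.16  1.43 -0.    0.37]
```

View pics/top_fc.png

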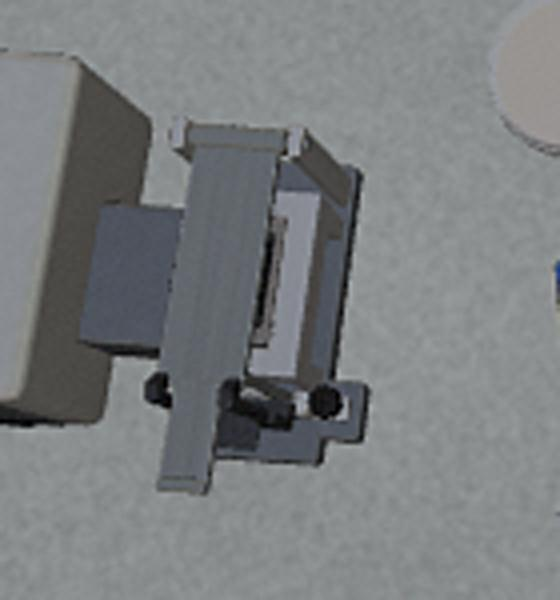

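View pics/scene_fc.png

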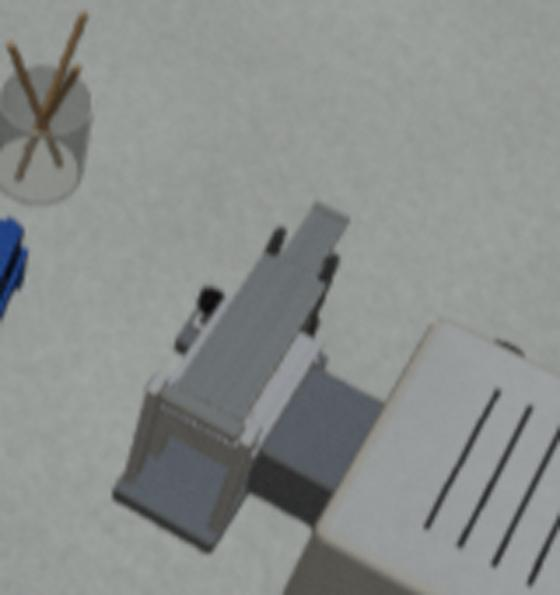

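The clamp stays shut on its own at about 0.017 rad; uncaught, it would have sprung back to 0.16. The catch hooks, at top crop (158,388) and (230,390), sit over the clamp's front edge. One last look at the whole bench, and a second reading of the angle.

Emit:
{"fn": "move_arm", "kwargs": {
  "moves": [
    [[0, 0, 0, 0, 0, 0, 1], [0, 0, 0, 0, 0, 0, 1], [0, 0, 0, 0, 0, 0, 1], [0, 0, 0, 0, 0, 0, 1]]
  ]
}}

```text
clock: 17.28
eef_pos: [0.3721, 0.1033, 0.2935]
tool_rot: [0.051, 0.999, 0.0, 0.004]
ft_force: [-0.1, 0.2, -0.3]
grip_width: 0.0004
```

```bash
python3 chk.py
```

```text
top 937 theta 0.019150380729462447 z at -83 fit 0.11350789414877278 tab z 0.11022954995045253
scene 743 theta 0.014789144884557454 z at -83 fit 0.1158486341460732 tab z 0.11603146414640347
```

View pics/top_f.png

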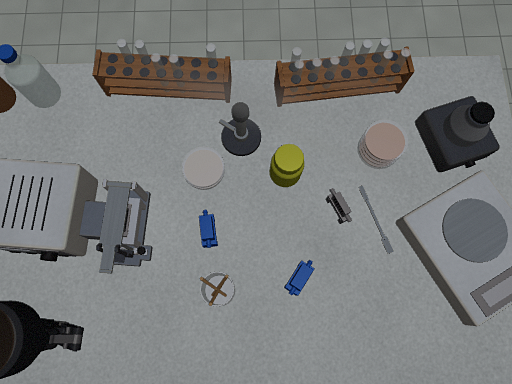

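The slim cassette (339,206), the blue look-alikes and the other bystanders stand where they were, and the clamp is shut. I'm handing in.

```bash
python3 -c "
from workcell import *
print(job_done())"
```

```text
the job is handed in; nothing more can be done
None
```

The wide cassette is in the cradle, pressed home, and the clamp is caught shut. I handed the job in at about 17 s of the 61 s allowed.

- **Cassette:** I picked the grey cassette whose grip block measured 25 mm thick. I lowered it into the well without meeting resistance, felt the rollers at about 4 N, and let go.
- **Clamp:** I swung it over with the closed fingers and pressed the tab. The force stayed at 5–9 N on the way down, then rose steeply to 18 N at the stop; I stopped pressing there, below the 30 N limit.
- **Last checks:** About 1 s after I let go of the clamp and backed the arm away, two readings from each of two cameras put it at 0.015–0.019 rad, so the catch is holding (uncaught, the springs lift it to 0.16). The slim cassette and everything else in view are where they started.
- **Disagreements:** The cameras differed by 3–6 mm on the tab's height and by about 2 mm sideways at the well. I settled these by comparing cassette and well in the same wrist picture and by feel. I did not see the snap itself or measure how far the rollers were pressed down. Both are inferred from the stop force and the clamp staying shut.

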